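# Empty the cassette reader's spent tray

### The job

Empty the cassette reader: draw its spent tray straight out by the pull, level and without forcing it, and set it down on the counter with its three cassettes still on it. Then take it again by its carrying fin, rest the open lip on the rim of the low yellow tub and tip the tray so that all three cassettes slide off into the tub. Leave the empty tray lying flat on the counter; do not upset or shove the tub or disturb the things standing about.

Things in the scene. Friction and masses are not known exactly. Their poses are not given: they have to be found in the camera images.
- reader: Cassette reader, a white bench instrument fixed to the counter, 150 deep (x) x 110 wide (y) x 105 mm high, 69 mm at its front. Origin at the centre of its underside; its front faces its own -x, and the tray draws out along own -x. Its tray channel is 76 mm wide and opens at own x = -75 mm.
- reader_mouth (a point): Middle of the channel's lower edge at the reader's front face; the channel floor lies 6 mm above the counter. Axes as the reader's. Fixed strips lie over the tray's side walls: the tray has 2 mm of play to each side and 2.5 mm upward; lifted, turned or drawn askew it binds.
- spent_tray: Loose tray, 160 g, like a flat shovel: blade 120 (x) x 72 (y) mm, 3 mm thick, side walls 12 mm high, origin at the centre of the blade's underside, z up. Open end (lip) at own +x, deep in the reader at first. At own -x a white drawer front, 90 wide x 56 mm high, stands 0 to 8 mm before the reader's front at first. Centre of mass about 15 mm from the origin towards own -x.
- tray_pull (a point): Centre of the tray's pull, a grey bar standing out of the drawer front: 44 long (x) x 22 wide (y) x 12 mm high, taken across its width. This point lies 28 mm above the tray's underside, 24 mm before the drawer front and 88 mm from the tray's origin. Axes as the tray's.
- tray_fin (a point): Middle of the top edge of the tray's carrying fin, 50 mm above the tray's underside, 12 mm from its origin towards own -x. The grey fin, 56 mm long (x) and 8 mm thick (y), stands on the divider of the two lanes; taken across its thickness. The cassettes beside it reach up to 15 mm above the underside. It is inside the reader until the tray is out.
- tray_lip (a point): Middle of the tray's open edge (lip), on the underside of the blade, 60 mm from the tray's origin along own +x. Straight, 72 mm wide. Cassettes begin to slide on the blade at about 18 to 26 degrees of tilt, at times later.
- cassette_a: Spent test cassette, flat white plastic, 70 (x) x 20 (y) x 6 mm, 12 g; origin at the centre of its underside. It lies lengthwise in one lane of the tray (own +y side of the tray).
- cassette_b: The same, lying in the other lane (own -y side of the tray).
- cassette_c: The same, lying on top of cassette_b.
- tub: Low round yellow tub, open at the top, loose, about 250 g, 124 mm across the rim, 82 mm high, wall about 4 mm thick, 106 mm across the foot; origin at the centre of its underside. It stands either behind the open logbook or to the left of it. (The taller yellow bucket at the back, 150 mm high, is not meant.)
- tip_box: Box of pipette tips with a clear lid and blue foot, 86 x 121 x 66 mm, loose; origin at the centre of its underside; leave it alone. It stands at the one of the two places where the tub does not.
- vial_tall: Small dark vial, 22 mm across and 53 mm high, standing to the right of the reader; origin at the centre of its underside; leave it alone.
- vial_short: Small white vial, 22 mm across and 41 mm high, beside the dark one; origin at the centre of its underside; leave it alone.

How it is judged:
By the outcome, as a careful person would: the job done as asked, in the order asked, and still so for the second after the job is handed in, with the robot touching nothing.
It also fails if it takes over 69 s, if anything falls off the work surface, if the arm or the gripper's body presses on something with over 40 N, if the wrist force passes 120 N, or if a joint passes its speed limit or range.

### The arm

A 7-joint arm with a two-finger parallel gripper is mounted at the origin on a cart in front of the work surface, level with it; the furniture and walls round the work are solid. World frame = base frame: x ahead of the robot, y to its left, z up, the work surface at z = 0. Lengths are in m, angles in rad, forces in N, time in s.
With the tool pointing down it reaches from about 0.4 to 0.85 m from the base axis. Payload 10.4 kg.
Tool frame: the origin (TCP) lies midway between the tips of the shut fingers; the grasp point (between the pads) lies arm.hold_point_z behind it (arm.hold_point_z is the distance from the TCP to the grasp point, in m); z points along the fingers, x is the direction in which the jaws open and shut, and the axes are right-handed (so a half turn about z gives the same grasp; the last joint's range is limited). The gripper opens to 87 mm and grips with 3 to 60 N. Pads are 19 mm wide; open, the fingers measure 117 mm over their backs; the gripper's body (75 mm by 190 mm) begins 51 mm behind the grasp point.
Start: joints at [-1.325, 0.332, -0.065, 1.46, 0.022, 1.35, -0.088], TCP at [0.166, 0.603, 0.223] pointing down, gripper open.
Joint ranges: [-2.6, 2.6], [-0.5, 2.12], [-1.47, 1.34], [0.16, 2.42], [-1.27, 4.41], [0.06, 2.06], [-2.6, 2.6]. Speed limits (rad/s): [2.22, 2.22, 2.79, 2.79, 3.14, 3.14, 3.14].

### API

Orientations are given as a unit quaternion [w, x, y, z].
In Python, from plant import arm, eyes, order, spot_in, landmark_of gives the robot as it stands.
- The arm moves only by the tool play_rows, never from a script. Its argument "motion" is a list of rows, each a list of 4 numbers: the shift along the world's x, y, z in m, then the turn about the world's z in rad. In form: [[dx, dy, dz, yaw], ...]. A call has 1 to 12 rows; each row is the pose to reach, as a shift and turn from the pose commanded when the call began; what a row does not reach only later rows make up. A row lasts 1/10 s, in which the tool goes at most 50 mm and 8.59 degrees, less where a joint would pass 70% of its speed; a pose out of reach is approached as far as the arm can. A call with a gripper value outside its range is refused whole. "claw" is the closure in counts, from 0 (fully open) to 255 (shut), set as the call begins (left out, the last holds). The fingers move at their own pace and stop on an object; "force" is the grip in N (left out, the last holds). Time passes only in rows, so rows that repeat a pose let the fingers close. It gives the time, the measured TCP pose, the force and the opening at its end, in the units of the state.
- arm.state(): the state, without advancing time (a new reading comes with each control period).
- eyes.get_image(name): name is "side" or "top"; returns the picture (384x512x3 uint8, red, green, blue); there is no depth.
- eyes.camera_info(name): a dict with "fx", "fy", "cx", "cy" (pixels), "pose" (4x4, takes a point from camera to world coordinates). Camera axes: x right, y down, z forward; pixel columns grow to the right and rows downward; lengths in m; the calibration is good to about 2 mm. A picture is of the moment at which its call begins. camera_info takes no time and is no camera call.
- order.sign_off(): hands the job in, once; it reports no verdict.
Trained networks look in the newest picture that a camera, given by its name, has taken for a name from the list of things; names that differ only in an ending like _2 or _b are one class to them, and where a whole thing is asked for, a point or a joint stands for the part that bears it (a point fixed in the world has none). Each returns a list of dicts, best first, with "p" (0 to 1); they miss things now and then, are a little off and sometimes report something else, mostly with a low value. They report only what shows in the picture. A call takes as long as a camera call.
- spot_in(camera, name): "at" ([column, row] as shares, 0 to 1, of the picture: columns of its width, rows of its height, amid what is visible of it).
- landmark_of(camera, name): "at" ([column, row] as shares, 0 to 1, of the picture: columns of its width, rows of its height: a listed point, or the origin of a listed thing).
The state is a dict: "t": time; "joint_positions": joint angles; "dq": joint speeds; "tau": joint torques, N m; "eef_pos": TCP position; "tool_rot": TCP orientation; "force": force on the tool from outside, world axes, zero at the start; "wrist_torque": the same for the moment, N m; "grip_width": opening from 0.0 (shut) to 1.0 (fully open).
Only numpy, scipy, OpenCV 4.12 (cv2) and the standard library are available. Lean on these libraries where they do the work, as an engineer would, in place of code of your own. Each camera call takes 0.05 s, during which the arm holds its last target.

## Working session

There is one attempt and no reset: what is moved stays moved. The work goes in short steps, Python scripts to look and compute and a tool call to move; the robot and the scene stay as the last step left them, time stands still between calls to the robot, and variables do not carry over. Pictures are saved under pics/ and viewed, and the job is handed in when it is done.

Besides the shell and the picture viewer there is one more tool, called by a JSON object that holds its "method" and its "body", one argument or row to a line. play_rows: Moves the arm, as the interface text tells. Its arguments: {"type":"object","properties":{"motion":{"type":"array","items":{"type":"array","items":{"type":"number"}}},"claw":{"type":"number"},"force":{"type":"number"}},"required":["motion"]}

```bash
ls; mkdir -p pics
python3 - <<'E'
from plant import arm, eyes, order, spot_in, landmark_of
import cv2,numpy as np
print(arm.state(), arm.hold_point_z)
for c in("side","top"):
    im=eyes.get_image(c); cv2.imwrite(f"pics/{c}0.png",im[:,:,::-1])
    i=eyes.camera_info(c); print(c,i)
    for n in["reader","reader_mouth","spent_tray","tray_pull","tub","tip_box","vial_tall","vial_short"]:
        print(n,[(round(d["p"],2),np.round(np.array(d["at"])*[512,384],1).tolist()) for d in landmark_of(c,n)[:2]])
print(arm.state()["t"])
E
```

```text
pics
{'t': 0.0, 'joint_positions': array([-1.32462882,  0.33287102, -0.06468286,  1.46093729,  0.0215629 ,
        1.34987092, -0.08847973]), 'dq': array([-7.70339617e-05, -1.25389647e-03, -4.94712906e-04,  1.24977271e-03,
        1.74739795e-03, -9.56200759e-04, -1.25721345e-03]), 'tau': array([ 1.26086020e-04, -6.23277068e+01,  2.45094375e-02, -3.89867270e+01,
       -6.13167789e-02,  4.01855470e-02,  1.29027517e-04]), 'eef_pos': array([0.16586706, 0.60219749, 0.22175633]), 'tool_rot': array([ 4.35072020e-04,  7.95464195e-01,  6.06000189e-01, -5.43970849e-04]), 'force': array([ 0.15269584, -0.02790598, -0.09132598]), 'wrist_torque': array([0.02199137, 0.00164232, 0.00582603]), 'grip_width': 0.9990059459390747} 0.0187
side {'fx': 398.53306775697473, 'fy': 398.53306775697473, 'cx': 257.1575420987429, 'cy': 195.86003571064418, 'pose': array([[ 0.90986411, -0.25204306,  0.32957791,  0.26397894],
       [-0.41421933, -0.50610536,  0.75649171, -0.75701455],
       [-0.02386733, -0.8248222 , -0.56488821,  0.64732705],
       [ 0.        ,  0.        ,  0.        ,  1.        ]])}
reader [
[... 162 characters left out ...]
tip_box [(0.59, [177.4, 170.5])]
vial_tall []
vial_short []
top {'fx': 370.4372176669759, 'fy': 370.4372176669759, 'cx': 260.1989995207539, 'cy': 188.44245273900628, 'pose': array([[-0.01761039, -0.99584313,  0.08936635,  0.53794804],
       [-0.99977069,  0.01862776,  0.01056292, -0.01648275],
       [-0.0121837 , -0.08915984, -0.99594281,  0.94677432],
       [ 0.        ,  0.        ,  0.        ,  1.        ]])}
reader [(0.95, [323.1, 177.7])]
reader_mouth []
spent_tray []
tray_pull [(0.52, [327.2, 222.4])]
tub [(0.74, [257.8, 202.8]), (0.52, [395.5, 175.7])]
tip_box [(0.8, [126.5, 252.2])]
vial_tall [(0.55, [392.6, 195.2]), (0.52, [391.7, 175.1])]
vial_short [(0.59, [394.3, 175.9])]
0.9
```

View pics/side0.png

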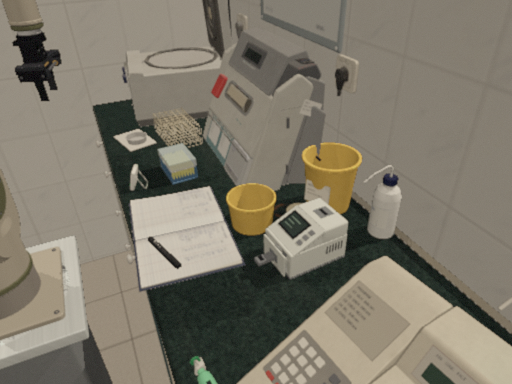

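View pics/top0.png

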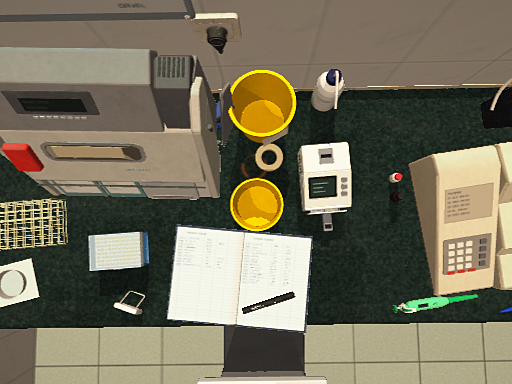

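The side view shows the low tub behind the logbook at about (251,209), the reader at (305,240) with its pull at (264,258), and the tip box at left. In the top view the reader is at (325,180), its pull at (327,223), the tub at (257,204) and the vials at (395,178) and (395,195).

```bash
cat > h.py <<'E'
from plant import arm, eyes, order, spot_in, landmark_of
import cv2,numpy as np
def ray(c,px):
    i=eyes.camera_info(c);P=i["pose"]
    d=P[:3,:3]@np.array([(px[0]-i["cx"])/i["fx"],(px[1]-i["cy"])/i["fy"],1.]);return P[:3,3],d
def atz(c,px,z):
    o,d=ray(c,px);return o+d*(z-o[2])/d[2]
def tri(a,b):
    (o1,d1),(o2,d2)=ray("side",a),ray("top",b)
    s=np.linalg.lstsq(np.c_[d1,-d2],o2-o1,rcond=None)[0];p,q=o1+s[0]*d1,o2+s[1]*d2
    return (p+q)/2,np.linalg.norm(p-q)
def proj(c,X):
    i=eyes.camera_info(c);P=i["pose"];v=P[:3,:3].T@(np.asarray(X)-P[:3,3]);return np.array([i["cx"]+i["fx"]*v[0]/v[2],i["cy"]+i["fy"]*v[1]/v[2]])
def snap(c,name,box=None,k=1):
    im=eyes.get_image(c)[:,:,::-1].copy()
    if box: x0,y0,x1,y1=box; im=cv2.resize(im[y0:y1,x0:x1],None,fx=k,fy=k,interpolation=cv2.INTER_CUBIC)
    cv2.imwrite(f"pics/{name}.png",im)
def lm(c,n):
    return [(round(d["p"],2),np.array(d["at"])*[512,384]) for d in landmark_of(c,n)]
E
python3 - <<'E'
from h import *
np.set_printoptions(precision=4,suppress=True)
print("reader",atz("side",(303.2,251.4),0),atz("top",(323.1,177.7),0))
print("mouth",atz("side",(277.2,262.4),.006))
print("tray",atz("side",(297.2,251.7),.006))
print("pull",atz("side",(263,256.8),.034),atz("top",(327.2,222.4),.034))
print("tub",atz("side",(251.3,219.1),0),atz("top",(257.8,202.8),0))
print("vials",[atz("top",p,0) for p in((392.6,195.2),(394.3,175.9))])
for c,b,k in(("side",(220,170,370,290),5),("top",(220,130,370,250),5)):
    im=cv2.imread(f"pics/{c}0.png");x0,y0,x1,y1=b
    cv2.imwrite(f"pics/{c}0z.png",cv2.resize(im[y0:y1,x0:x1],None,fx=k,fy=k,interpolation=cv2.INTER_CUBIC))
E
```

```text
reader [ 0.6429 -0.1519  0.    ] [ 0.6476 -0.1684  0.    ]
mouth [ 0.5677 -0.1637  0.006 ]
tray [ 0.6262 -0.1522  0.006 ]
pull [ 0.534 -0.16   0.034] [ 0.5333 -0.1694  0.034 ]
tub [0.5826 0.0176 0.    ] [0.5862 0.0003 0.    ]
vials [array([ 0.5993, -0.3438,  0.    ]), array([ 0.6487, -0.3506,  0.    ])]
```

```bash
sleep 0
```

```text
(no output)
```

View pics/side0z.png

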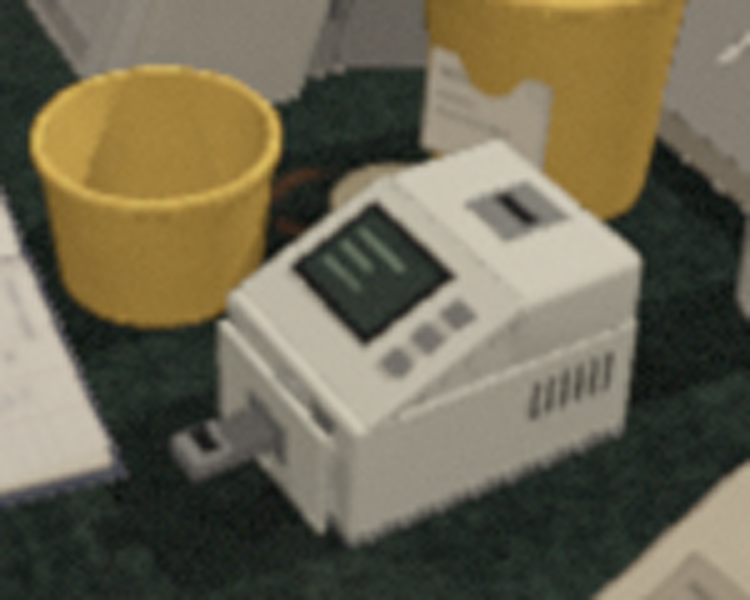

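View pics/top0z.png

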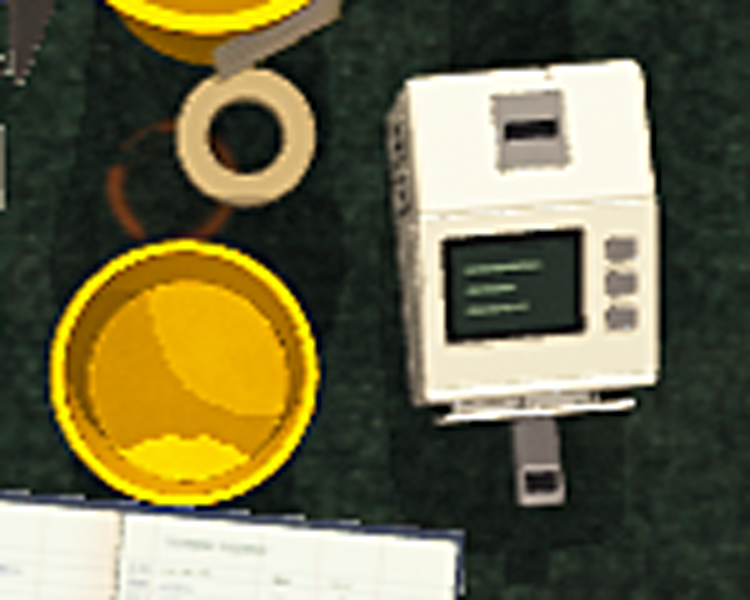

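```bash
cat > fit.py <<'E'
from h import *
from scipy.optimize import least_squares
np.set_printoptions(precision=4,suppress=True)
T=lambda x,y:(220+x/5,130+y/5); S=lambda x,y:(220+x/5,170+y/5)
R=[("top",(75,-55,105),T(640,62)),("top",(75,55,105),T(410,80)),("top",(-75,55,69),T(413,402)),("top",(-75,-55,69),T(657,383)),
("side",(-75,-55,0),S(348,543)),("side",(75,-55,0),S(625,435)),("side",(-75,55,69),S(230,297)),("side",(-75,-55,69),S(352,433)),("side",(75,-55,105),S(640,262)),("side",(75,55,105),S(490,140))]
# pull corners, own axes of reader; bar x from -75-d-46..., d free; z 28..40 (6+22..6+34)
def model(p,P,d=0):
    x,y,a=p[:3];c,s=np.cos(a),np.sin(a);P=np.array(P)/1000.
    return [x+c*(P[0]-d)-s*P[1],y+s*(P[0]-d)+c*P[1],P[2]]
def f(p,cams=("top","side")):
    return np.concatenate([proj(c,model(p,P))-q for c,P,q in R if c in cams])
for cams in(("top",),("side",),("top","side")):
    r=least_squares(f,[.645,-.16,0],args=(cams,),loss="soft_l1");print(cams,r.x,np.rad2deg(r.x[2]));print(f(r.x,cams).reshape(-1,2).round(1).tolist())
p=r.x
Q=[("top",(-119,-11,40),T(563,505)),("top",(-119,11,40),T(518,505)),("side",(-119,-11,40),S(192,457)),("side",(-119,11,40),S(172,434)),("side",(-119,-11,28),S(195,478))]
def g(q):
    return np.concatenate([proj(c,model((p[0]+q[0],p[1]+q[1],p[2]),P))-u for c,P,u in Q])
r2=least_squares(g,[0,0]);print("pull shift",r2.x,g(r2.x).reshape(-1,2).round(1).tolist())
q=(p[0]+r2.x[0],p[1]+r2.x[1],p[2])
print("pull",model(q,(-97,0,34)),"mouth",model(p,(-75,0,6)),"pull local shift",np.array([[np.cos(p[2]),np.sin(p[2])],[-np.sin(p[2]),np.cos(p[2])]])@r2.x)
# tub rim
def tub(q):
    # rim outer extremes top: image left/right; 
    o=[]
    for c,pts in(("top",[T(50,370),T(320,370),T(185,238),T(185,507)]),("side",[S(31,140),S(282,140),S(155,66)])):
        for t in pts:
            X=atz(c,t,.082);o.append(np.hypot(X[0]-q[0],X[1]-q[1])-.062)
    return np.array(o)
r=least_squares(tub,[.585,.01]);print("tub",r.x,tub(r.x))
E
python3 fit.py
```

```text
('top',) [ 0.6395 -0.1615  0.0492] 2.817043730465648
[[0.6, -0.5], [-1.2, -0.8], [1.6, 0.4], [-0.7, 1.0]]
('side',) [ 0.6403 -0.1605  0.069 ] 3.955780740267075
[[0.0, 2.0], [-0.8, -0.0], [-1.4, -0.8], [-0.1, 0.8], [1.0, -0.9], [1.2, -1.2]]
('top', 'side') [ 0.6401 -0.1613  0.0613] 3.510916615652795
[[0.0, -1.0], [-1.6, -0.7], [1.9, 0.4], [-0.4, 0.5], [-0.2, 2.2], [-0.7, 0.4], [-1.3, -0.8], [-0.3, 0.9], [1.1, -0.5], [1.6, -0.9]]
pull shift [-0.0071  0.0007] [[-0.8, -1.0], [-0.9, -0.3], [0.2, 1.5], [-0.5, -0.1], [-0.2, 1.3]]
pull [np.float64(0.5360965462089452), np.float64(-0.1664904149844497), np.float64(0.034)] mouth [np.float64(0.5651977348266859), np.float64(-0.16585269748027714), np.float64(0.006)] pull local shift [-0.0071  0.0011]
tub [0.5787 0.0019] [0.     0.0021 0.0006 0.0011 0.001  0.0007 0.0022]
```

{"method": "play_rows", "body": {
  "motion": [
    [0.025,-0.033,0,0.03],
    [0.05,-0.067,0,0.06],
    [0.075,-0.1,0,0.09],
    [0.1,-0.133,0,0.12],
    [0.125,-0.167,0,0.15],
    [0.15,-0.2,0,0.18],
    [0.175,-0.233,0,0.21],
    [0.2,-0.267,0,0.24],
    [0.225,-0.3,0,0.27],
    [0.25,-0.335,0,0.3],
    [0.27,-0.37,0,0.328],
    [0.284,-0.402,0,0.328]
  ],
  "claw": 110,
  "force": 20
}}

```text
t: 2.1
eef_pos: [0.4511, 0.1985, 0.2228]
tool_rot: [0.0, 0.686, 0.728, 0.0]
force: [-0.1, -0.3, 0.2]
grip_width: 0.564
```

{"method": "play_rows", "body": {
  "motion": [
    [0.008,-0.04,0,0],
    [0.016,-0.08,0,0],
    [0.024,-0.12,0,0],
    [0.032,-0.16,0,0],
    [0.04,-0.2,0,0],
    [0.048,-0.24,0,0],
    [0.056,-0.28,0,0],
    [0.064,-0.32,0,0],
    [0.076,-0.35,-0.02,0],
    [0.081,-0.366,-0.06,0],
    [0.081,-0.366,-0.1,0],
    [0.081,-0.366,-0.14,0]
  ]
}}

```text
t: 3.3
eef_pos: [0.531, -0.1662, 0.0813]
tool_rot: [0.0, 0.686, 0.727, 0.0]
force: [0.5, 0.2, 0.2]
grip_width: 0.566
```

Run:
```python
from h import *
s=arm.state();print(s["t"],s["eef_pos"],s["force"])
snap("side","s1",(200,130,400,290),4);snap("top","t1",(220,130,420,290),4)
```

```text
3.3 [ 0.53101281 -0.16618693  0.0812576 ] [0.49234118 0.15593093 0.20836635]
```

View pics/s1.png

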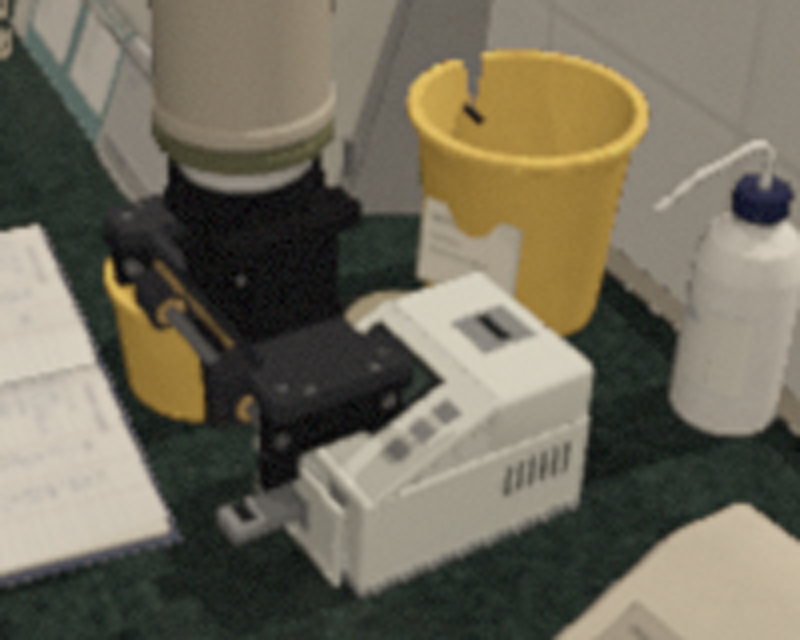

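View pics/t1.png

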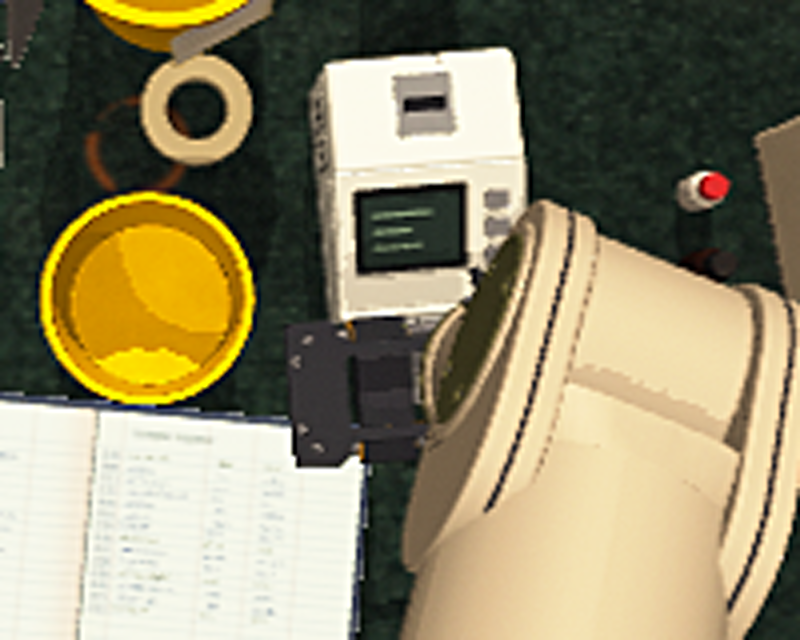

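{"method": "play_rows", "body": {
  "motion": [
    [-0.003,0,-0.02,0],
    [-0.003,0,-0.04,0],
    [-0.003,0,-0.055,0],
    [-0.003,0,-0.066,0],
    [-0.003,0,-0.066,0]
  ]
}}

```text
t: 3.9
eef_pos: [0.5277, -0.1652, 0.0162]
tool_rot: [-0.0, 0.686, 0.728, -0.0]
force: [-0.2, 0.3, 0.4]
grip_width: 0.573
```

Run:
```python
from h import *
s=arm.state();print(s["t"],s["eef_pos"],s["force"])
snap("side","s2",(220,200,320,290),8)
```

```text
3.9 [ 0.5277385  -0.16518282  0.0161826 ] [-0.16120962  0.25366162  0.40887601]
```

View pics/s2.png

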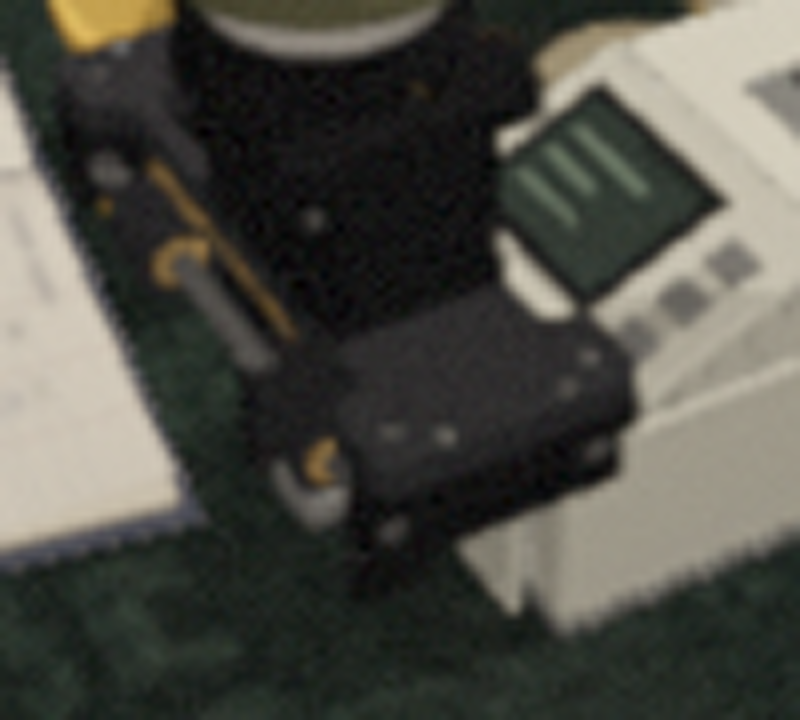

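{"method": "play_rows", "body": {
  "motion": [
    [0,0,0,0],
    [0,0,0,0],
    [0,0,0,0],
    [0,0,0,0],
    [0,0,0,0],
    [0,0,0,0]
  ],
  "claw": 255,
  "force": 8
}}

```text
t: 4.55
eef_pos: [0.5281, -0.1655, 0.0168]
tool_rot: [0.0, 0.686, 0.728, 0.0]
force: [-1.3, 0.5, 2.6]
grip_width: 0.251
```

{"method": "play_rows", "body": {
  "motion": [
    [-0.003,-0.0002,0,0],
    [-0.006,-0.0004,0,0],
    [-0.009,-0.0005,0,0],
    [-0.012,-0.0007,0,0],
    [-0.016,-0.0009,0,0],
    [-0.02,-0.0012,0,0]
  ],
  "force": 15
}}

```text
t: 5.15
eef_pos: [0.5076, -0.1666, 0.0166]
tool_rot: [-0.0, 0.686, 0.728, 0.0]
force: [1.0, 0.8, 1.3]
grip_width: 0.248
```

Run:
```python
from h import *
for p in((312,237),(306,330)): print("top",atz("top",p,0),atz("top",p,.01))
for p in((241,265),(210,190),(142,287)): print("side",atz("side",p,0),atz("side",p,.01))
print("front edge counter",atz("top",(450,325),0),atz("side",(165,384),0))
for p in((430,200),(440,295),(400,308)): print("keypad/pipette",atz("top",p,0))
```

```text
top [ 0.49701939 -0.13542425  0.        ] [ 0.49745168 -0.13416796  0.01      ]
top [ 0.26869046 -0.11371062  0.        ] [ 0.27153441 -0.11268369  0.01      ]
side [ 0.49192429 -0.12940247  0.        ] [ 0.48840296 -0.13909791  0.01      ]
side [0.52955729 0.19990194 0.        ] [0.5254546  0.18511936 0.01      ]
side [ 0.27180813 -0.09770346  0.        ] [ 0.27168718 -0.10788859  0.01      ]
front edge counter [ 0.27564269 -0.46910261  0.        ] [ 0.2641116  -0.33852751  0.        ]
keypad/pipette [ 0.58529484 -0.43799822  0.        ]
keypad/pipette [ 0.34846575 -0.44894981  0.        ]
keypad/pipette [ 0.31840338 -0.34828804  0.        ]
```

{"method": "play_rows", "body": {
  "motion": [
    [-0.005,-0.0003,0,0],
    [-0.011,-0.0007,0,0],
    [-0.018,-0.0011,0,0],
    [-0.025,-0.0015,0,0]
  ],
  "force": 40
}}

```text
t: 5.55
eef_pos: [0.4822, -0.1682, 0.0165]
tool_rot: [-0.0, 0.686, 0.728, -0.0]
force: [1.5, -0.4, 0.5]
grip_width: 0.247
```

Run:
```python
from h import *
snap("side","s3",(190,210,310,300),6);snap("top","t3",(250,180,370,270),6)
```

```text
(no output)
```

View pics/s3.png

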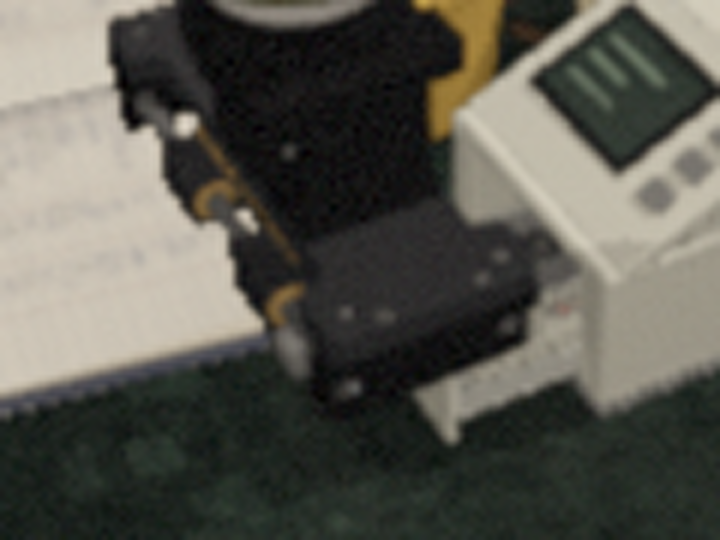

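View pics/t3.png

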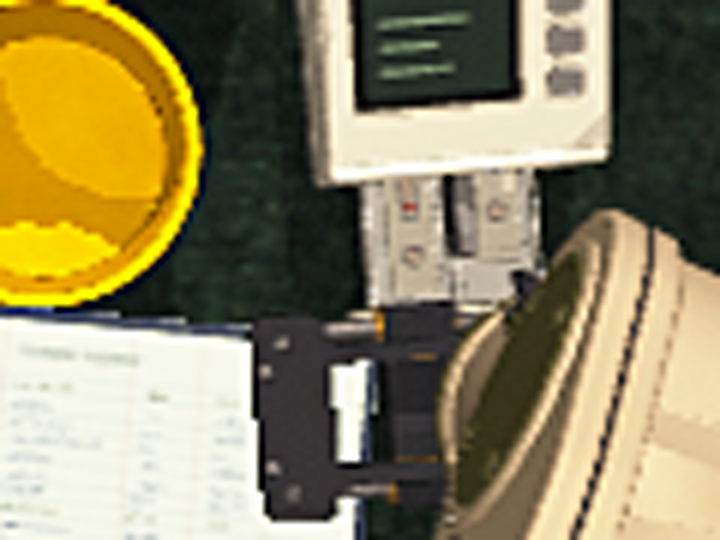

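{"method": "play_rows", "body": {
  "motion": [
    [-0.007,-0.0004,0,0],
    [-0.014,-0.0008,0,0],
    [-0.021,-0.0012,0,0],
    [-0.028,-0.0016,0,0],
    [-0.034,-0.002,0,0]
  ]
}}

```text
t: 6.15
eef_pos: [0.4482, -0.1701, 0.0165]
tool_rot: [-0.0, 0.686, 0.728, 0.0]
force: [1.5, 0.7, -1.2]
grip_width: 0.248
```

Run:
```python
from h import *
s=arm.state();print(s["force"],s["wrist_torque"],s["eef_pos"])
snap("side","s4",(190,210,310,300),6);snap("top","t4",(250,180,370,270),6)
```

```text
[ 1.53764074  0.67542883 -1.1932184 ] [ 0.04840282 -0.16561532  0.01372275] [ 0.44819265 -0.17014351  0.01652431]
```

View pics/s4.png

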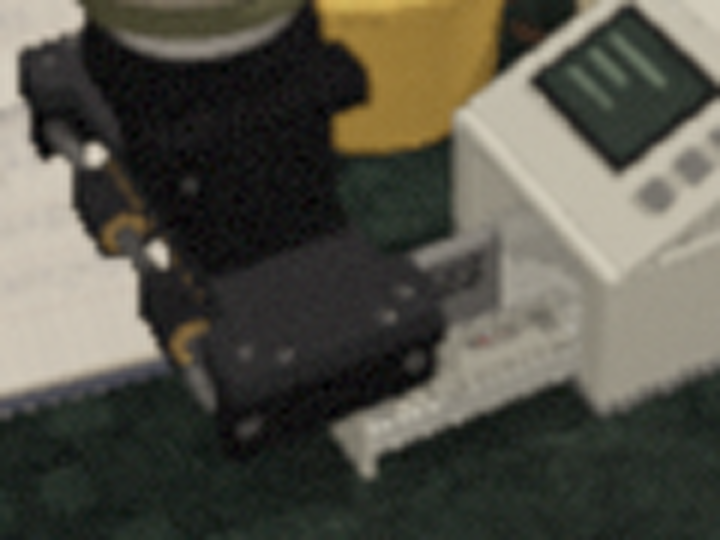

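View pics/t4.png

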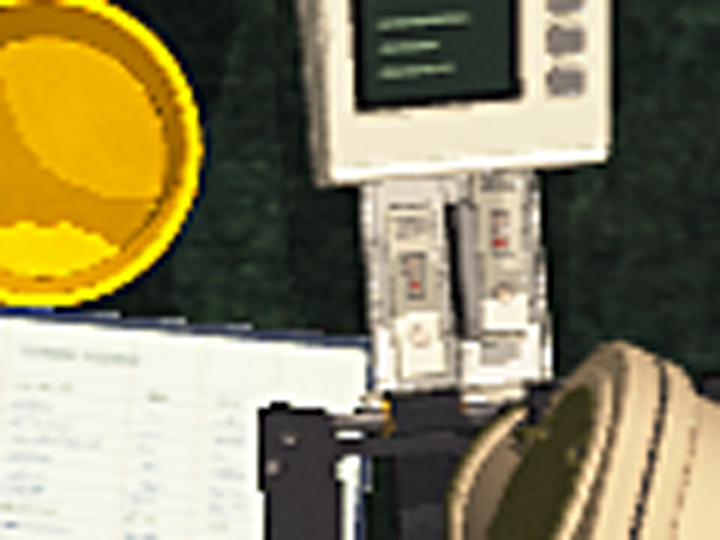

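{"method": "play_rows", "body": {
  "motion": [
    [-0.008,-0.0005,0,0],
    [-0.016,-0.0009,0,0],
    [-0.024,-0.0014,0,0],
    [-0.032,-0.0019,0,0],
    [-0.039,-0.0023,0,0],
    [-0.045,-0.0027,0,0],
    [-0.05,-0.003,0,0],
    [-0.055,-0.0032,0,0]
  ]
}}

```text
t: 7.05
eef_pos: [0.3935, -0.1733, 0.0165]
tool_rot: [-0.0, 0.686, 0.728, 0.0]
force: [0.3, -0.3, -1.6]
grip_width: 0.249
```

Run:
```python
from h import *
s=arm.state();print(s["force"],s["wrist_torque"],s["eef_pos"])
snap("side","s5",(150,200,310,320),5);snap("top","t5",(250,180,410,300),5)
```

```text
[ 0.34260175 -0.30313687 -1.61251481] [0.02906751 0.1284299  0.01947684] [ 0.39349907 -0.17330149  0.01654248]
```

View pics/s5.png

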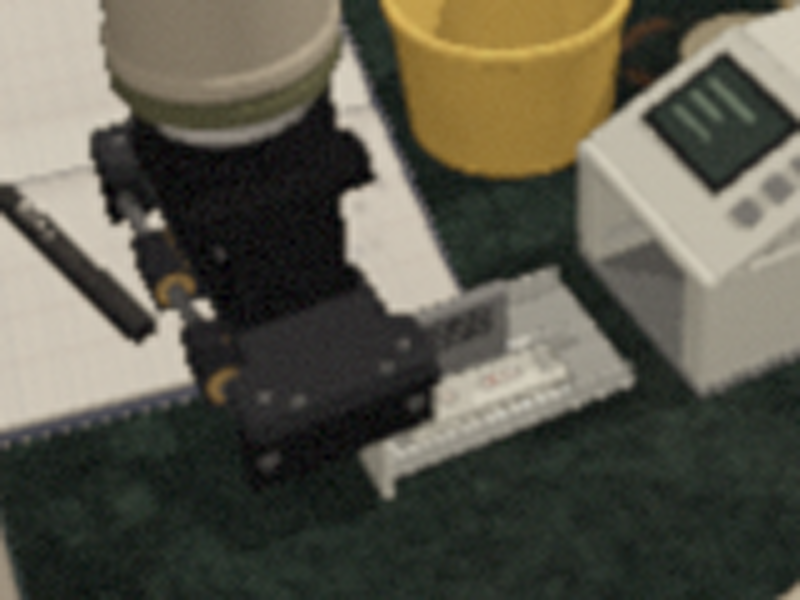

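View pics/t5.png

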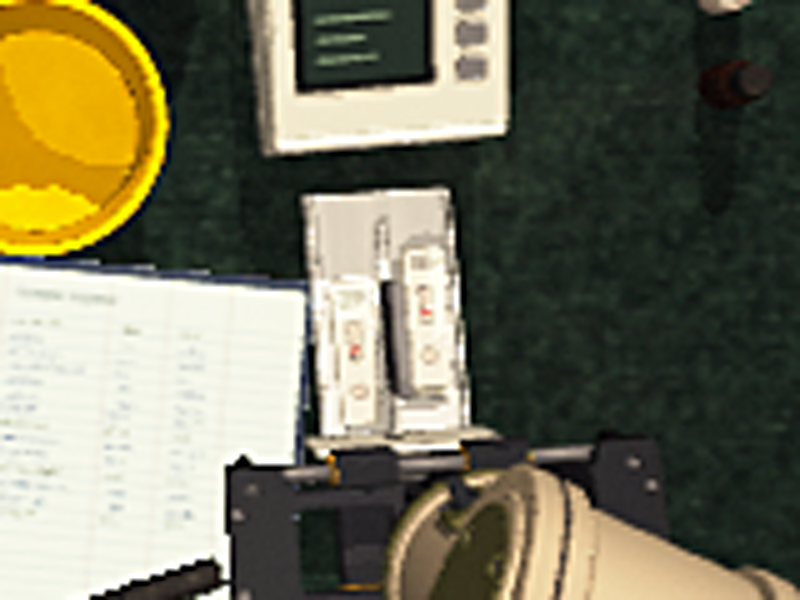

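{"method": "play_rows", "body": {
  "motion": [
    [0,-0.003,0.004,0],
    [0,-0.01,0.008,0],
    [0,-0.02,0.008,0],
    [0,-0.03,0.008,0],
    [0,-0.042,0.008,0],
    [0,-0.051,0.006,0],
    [0,-0.055,0.003,0],
    [0,-0.055,0,0],
    [0,-0.055,-0.002,0],
    [0,-0.055,-0.004,0],
    [0,-0.055,-0.005,0]
  ]
}}

```text
t: 8.25
eef_pos: [0.394, -0.2279, 0.0114]
tool_rot: [-0.0, 0.686, 0.728, 0.0]
force: [-0.1, 0.9, -2.0]
grip_width: 0.247
```

Run:
```python
from h import *
s=arm.state();print(s["force"],s["wrist_torque"],s["eef_pos"])
snap("side","s6",(150,220,310,340),5);snap("top","t6",(280,180,440,300),5)
```

```text
[-0.07314856  0.90727    -1.97572289] [0.00258163 0.11069678 0.06396616] [ 0.39399512 -0.22792555  0.01138098]
```

View pics/s6.png

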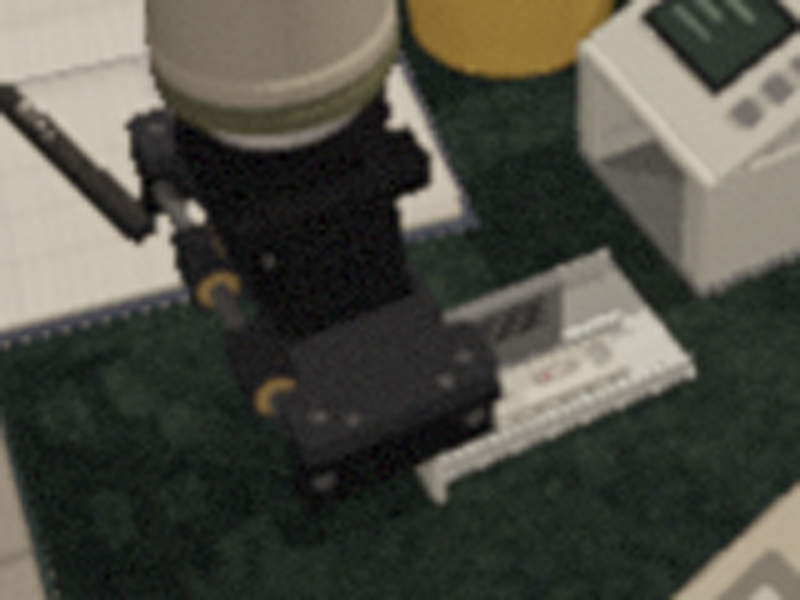

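{"method": "play_rows", "body": {
  "motion": [
    [0,0,-0.001,0],
    [0,0,-0.0015,0],
    [0,0,-0.0015,0]
  ]
}}

```text
t: 8.65
eef_pos: [0.3941, -0.2283, 0.0106]
tool_rot: [-0.0, 0.686, 0.728, 0.0]
force: [-4.8, 2.2, 10.4]
grip_width: 0.248
```

{"method": "play_rows", "body": {
  "motion": [
    [0,0,0.0008,0],
    [0,0,0.0008,0]
  ]
}}

```text
t: 8.85
eef_pos: [0.3942, -0.2283, 0.011]
tool_rot: [0.0, 0.686, 0.728, 0.0]
force: [0.3, 0.3, -1.8]
grip_width: 0.246
```

{"method": "play_rows", "body": {
  "motion": [
    [0,0,0,0],
    [0,0,0,0],
    [0,0,0,0]
  ],
  "claw": 150
}}

```text
t: 9.15
eef_pos: [0.394, -0.2284, 0.0109]
tool_rot: [0.0, 0.686, 0.728, 0.0]
force: [-0.5, -0.8, 0.1]
grip_width: 0.385
```

{"method": "play_rows", "body": {
  "motion": [
    [0,0,0.02,0],
    [0,0,0.05,0],
    [0,0,0.09,0],
    [0,0.03,0.13,0],
    [0,0.07,0.14,0],
    [0,0.11,0.14,0]
  ]
}}

```text
t: 9.75
eef_pos: [0.3951, -0.1174, 0.1531]
tool_rot: [0.002, 0.686, 0.727, 0.002]
force: [0.8, 0.2, -1.6]
grip_width: 0.415
```

Run:
```python
from h import *
np.set_printoptions(precision=4,suppress=True)
s=arm.state();print(s["t"],s["eef_pos"])
snap("side","s7",(150,220,310,340),5);snap("top","t7",(280,180,440,300),5)
for n,z in(("spent_tray",0),("tray_pull",.028),("tray_fin",.05),("tray_lip",0),("cassette_a",.003),("tub",0)):
  for c in("side","top"):
    for p,q in lm(c,n)[:2]: print(n,c,p,q,atz(c,q,z))
print(arm.state()["t"])
```

```text
9.75 [ 0.3951 -0.1174  0.1531]
spent_tray side 0.84 [254.4128 290.9952] [ 0.4876 -0.2143  0.    ]
spent_tray side 0.66 [257.792  298.4832] [ 0.4856 -0.2361  0.    ]
spent_tray top 0.89 [345.8048 244.1856] [ 0.4776 -0.2201  0.    ]
tray_pull side 0.82 [216.5248 298.7136] [ 0.4012 -0.2233  0.028 ]
tray_pull top 0.97 [353.9968 278.784 ] [ 0.3958 -0.2307  0.028 ]
tray_pull top 0.51 [317.9008 178.9056] [ 0.6416 -0.1509  0.028 ]
tray_fin side 0.88 [250.7776 280.2816] [ 0.4754 -0.227   0.05  ]
tray_fin top 0.56 [354.2016 246.9888] [ 0.4738 -0.2291  0.05  ]
tray_lip side 0.9 [281.1904 281.7024] [ 0.5512 -0.2154  0.    ]
tray_lip top 0.29 [353.9968 278.592 ] [ 0.3919 -0.2373  0.    ]
cassette_a side 0.59 [259.8912 299.2128] [ 0.4877 -0.2422  0.003 ]
cassette_a side 0.44 [253.184 297.984] [ 0.4765 -0.2331  0.003 ]
cassette_a top 0.51 [357.3248 243.6864] [ 0.4785 -0.2484  0.003 ]
tub side 0.89 [249.4976 222.6048] [0.5723 0.0059 0.    ]
tub top 0.8 [259.0208 201.792 ] [ 0.5887 -0.0028  0.    ]
10.45
```

View pics/s7.png

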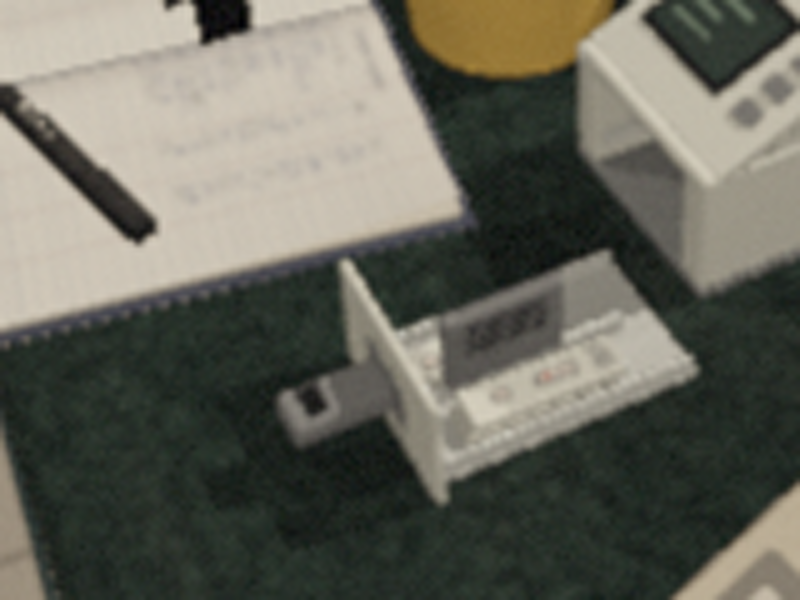

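View pics/t7.png

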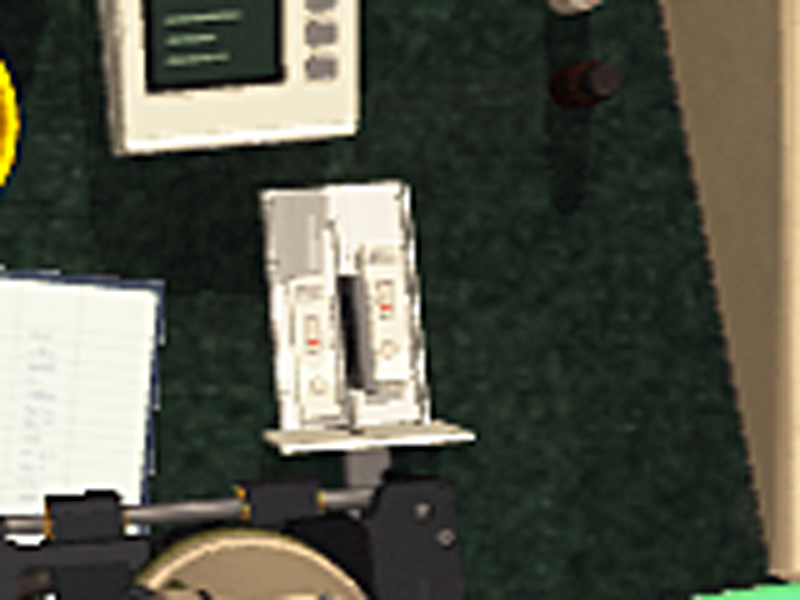

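```bash
python3 - <<'E'
from h import *
np.set_printoptions(precision=4,suppress=True)
T=lambda x,y:(280+x/5,180+y/5); S=lambda x,y:(150+x/5,220+y/5)
def ax(a,b):
    d=a-b; return d, np.arctan2(d[1],d[0])
L,Rr=atz("top",T(262,190),.012),atz("top",T(409,183),.012)
print("lip",L,Rr,np.arctan2(-(L-Rr)[0],(L-Rr)[1]))
L,Rr=atz("top",T(265,437),.056),atz("top",T(474,432),.056)
print("drawer",L,Rr,np.arctan2(-(L-Rr)[0],(L-Rr)[1]))
L,Rr=atz("side",S(345,262),.056),atz("side",S(440,413),.056);print("drawer side",L,Rr,np.arctan2(-(L-Rr)[0],(L-Rr)[1]))
A,B=atz("side",S(560,285),.05),atz("side",S(443,316),.05);print("fin side",A,B,ax(A,B),(A+B)/2)
A,B=atz("top",T(356,277),.05),atz("top",T(372,388),.05);print("fin top",A,B,ax(A,B),(A+B)/2)
L,Rr=atz("side",S(607,250),.012),atz("side",S(692,360),.012);print("lip side",L,Rr,np.arctan2(-(L-Rr)[0],(L-Rr)[1]))
E
python3 - <<'E'
import cv2
im=cv2.imread("pics/t7.png")[150:480,230:500];cv2.imwrite("pics/t7z.png",cv2.resize(im,None,fx=1.8,fy=1.8))
E
```

```text
lip [ 0.544  -0.1864  0.012 ] [ 0.5462 -0.2601  0.012 ] 0.029774187190382544
drawer [ 0.4273 -0.1758  0.056 ] [ 0.428  -0.2743  0.056 ] 0.007473596858172641
drawer side [ 0.4231 -0.1838  0.056 ] [ 0.4285 -0.2741  0.056 ] 0.059612468502725356
fin side [ 0.4997 -0.2287  0.05  ] [ 0.4501 -0.2236  0.05  ] (array([ 0.0496, -0.0051,  0.    ]), np.float64(-0.10210243329910589)) [ 0.4749 -0.2262  0.05  ]
fin top [ 0.5014 -0.223   0.05  ] [ 0.4487 -0.2286  0.05  ] (array([0.0526, 0.0055, 0.    ]), np.float64(0.10471885709649928)) [ 0.4751 -0.2258  0.05  ]
lip side [ 0.5424 -0.185   0.012 ] [ 0.5462 -0.2576  0.012 ] 0.05132590565132485
```

View pics/t7z.png

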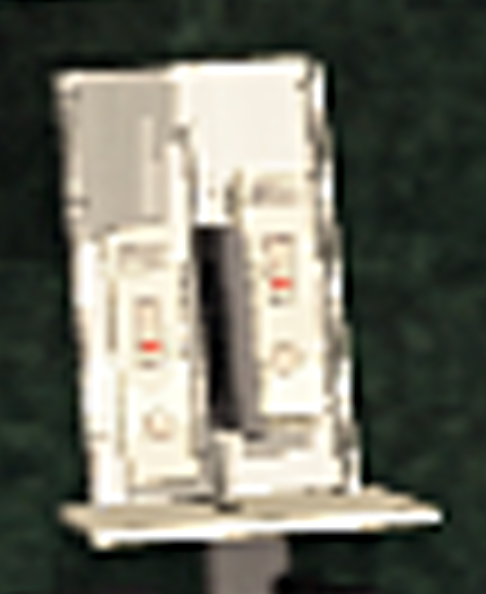

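{"method": "play_rows", "body": {
  "motion": [
    [0.015,-0.03,0,0],
    [0.03,-0.06,0,0],
    [0.05,-0.095,0,0],
    [0.06,-0.1095,0,0],
    [0.0605,-0.1095,-0.03,0],
    [0.0605,-0.1095,-0.065,0],
    [0.0605,-0.1095,-0.08,0],
    [0.0605,-0.1095,-0.08,0]
  ]
}}

```text
t: 11.25
eef_pos: [0.4529, -0.2274, 0.0688]
tool_rot: [-0.002, 0.686, 0.728, -0.001]
force: [0.4, -0.5, 0.1]
grip_width: 0.41
```

Run:
```python
from h import *
s=arm.state();print(s["force"],s["wrist_torque"],s["eef_pos"])
snap("side","s8",(180,220,300,320),6);snap("top","t8",(280,180,440,300),5)
```

```text
[ 0.43560225 -0.52998057  0.09367775] [0.05681768 0.04260006 0.00604493] [ 0.45290938 -0.22741221  0.06882026]
```

View pics/s8.png

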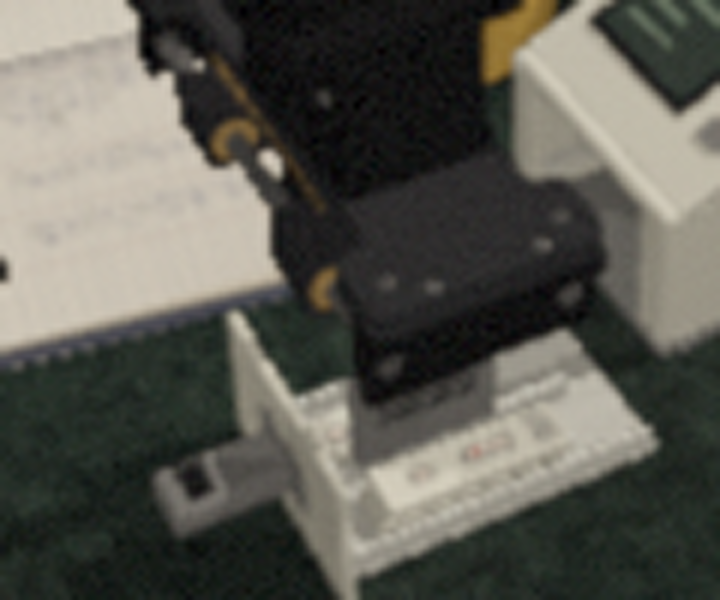

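{"method": "play_rows", "body": {
  "motion": [
    [0,0,-0.02,0],
    [0,0,-0.038,0],
    [0,0,-0.048,0],
    [0,0,-0.048,0]
  ]
}}

```text
t: 11.75
eef_pos: [0.4544, -0.2277, 0.0228]
tool_rot: [-0.0, 0.686, 0.728, -0.0]
force: [0.2, -0.8, 1.4]
grip_width: 0.414
```

{"method": "play_rows", "body": {
  "motion": [
    [0,0,0,0],
    [0,0,0,0],
    [0,0,0,0],
    [0,0,0,0]
  ],
  "claw": 255,
  "force": 10
}}

```text
t: 12.15
eef_pos: [0.4548, -0.2278, 0.0233]
tool_rot: [0.0, 0.686, 0.728, 0.0]
force: [0.1, 1.4, 1.2]
grip_width: 0.136
```

Run:
```python
from h import *
s=arm.state();print(s["force"],s["wrist_torque"],s["eef_pos"],s["grip_width"]*87)
snap("side","s9",(180,220,300,320),6);snap("top","t9",(280,180,440,300),5)
```

```text
[0.12940823 1.44730025 1.18560468] [ 0.21642228  0.03863937 -0.02642762] [ 0.45479132 -0.22780506  0.02334492] 11.81845158075703
```

View pics/s9.png

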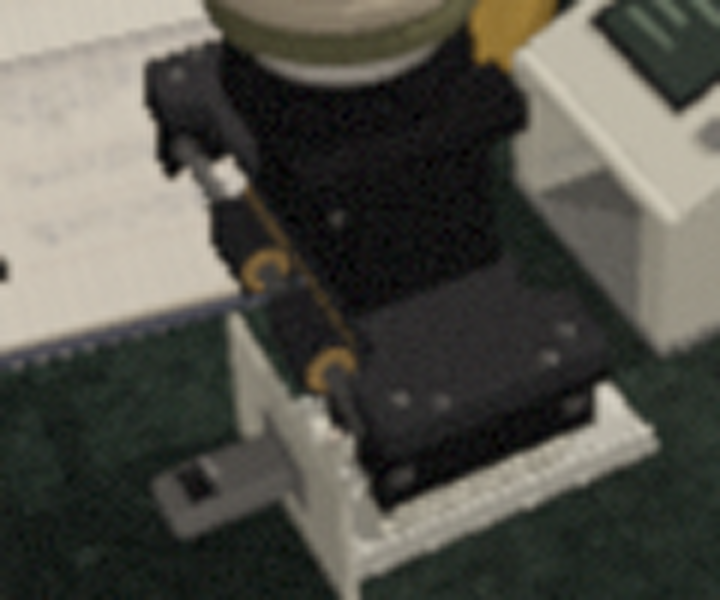

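View pics/t9.png

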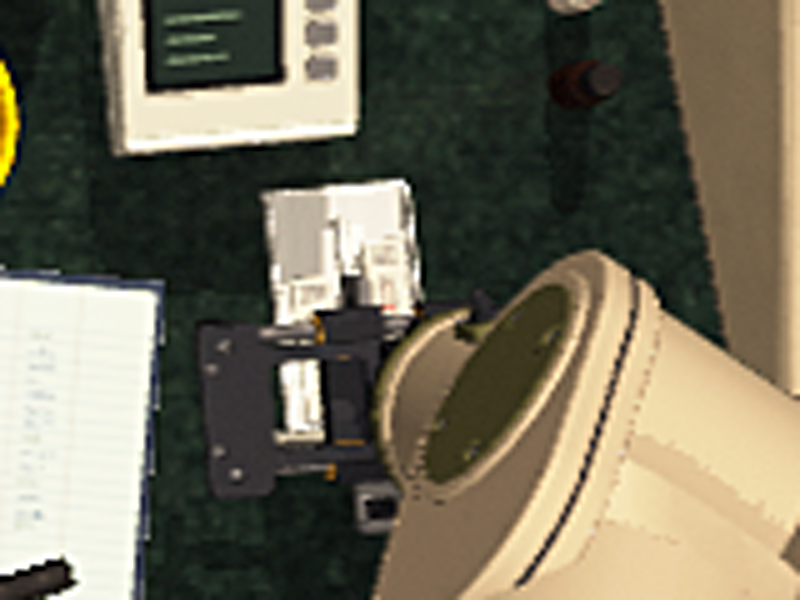

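{"method": "play_rows", "body": {
  "motion": [
    [0,0,0,0],
    [0,0,0,0],
    [0,0,0,0]
  ],
  "force": 50
}}

```text
t: 12.55
eef_pos: [0.4547, -0.2277, 0.0232]
tool_rot: [-0.0, 0.686, 0.728, 0.0]
force: [-1.2, 0.5, 6.6]
grip_width: 0.087
```

{"method": "play_rows", "body": {
  "motion": [
    [0,0,0.003,0],
    [0,0,0.008,0],
    [0,0,0.015,0],
    [0,0,0.02,0]
  ]
}}

```text
t: 12.95
eef_pos: [0.4546, -0.228, 0.0436]
tool_rot: [0.0, 0.686, 0.728, 0.0]
force: [-0.1, 0.4, -1.8]
grip_width: 0.087
```

Run:
```python
from h import *
s=arm.state();print(s["force"],s["wrist_torque"],s["eef_pos"],s["grip_width"]*87)
snap("side","s10",(180,220,300,320),6)
```

```text
[-0.09055366  0.36756483 -1.84002784] [-0.00160718  0.07233051  0.00084091] [ 0.45455646 -0.2279621   0.04358026] 7.579685084907394
```

View pics/s10.png

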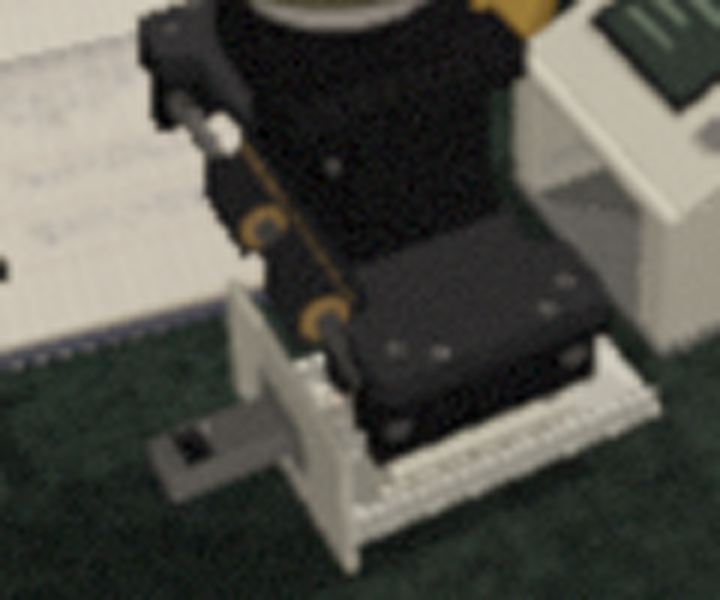

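{"method": "play_rows", "body": {
  "motion": [
    [0,0,0.008,0],
    [0,0,0.02,0],
    [0,0,0.035,0],
    [0,0,0.052,0],
    [0,0,0.07,0],
    [0,0,0.085,0],
    [0,0,0.094,0],
    [0,0,0.097,0]
  ]
}}

```text
t: 13.8
eef_pos: [0.4549, -0.228, 0.1411]
tool_rot: [0.001, 0.686, 0.728, 0.001]
force: [0.6, -0.0, -2.9]
grip_width: 0.083
```

{"method": "play_rows", "body": {
  "motion": [
    [-0.001,0.005,0,0.01],
    [-0.003,0.014,0,0.04],
    [-0.006,0.027,0,0.08],
    [-0.01,0.042,0,0.13],
    [-0.013,0.058,0,0.18],
    [-0.016,0.074,0,0.24],
    [-0.019,0.09,0,0.3],
    [-0.022,0.105,0,0.35],
    [-0.024,0.118,0,0.4],
    [-0.026,0.128,0,0.43],
    [-0.027,0.135,0,0.45],
    [-0.027,0.138,0,0.45]
  ]
}}

```text
t: 15.0
eef_pos: [0.4274, -0.0892, 0.1399]
tool_rot: [-0.0, 0.506, 0.863, 0.0]
force: [0.7, 0.2, -1.3]
grip_width: 0.085
```

Run:
```python
from h import *
s=arm.state();print(s["force"],s["wrist_torque"],s["eef_pos"],s["grip_width"]*87)
snap("side","s11",(180,150,320,270),5);snap("top","t11",(200,140,360,260),5)
```

```text
[ 0.65596405  0.22150802 -1.34624603] [-0.00085191  0.03860292 -0.00062398] [ 0.42744009 -0.0892151   0.13987369] 7.409055444549352
```

View pics/s11.png

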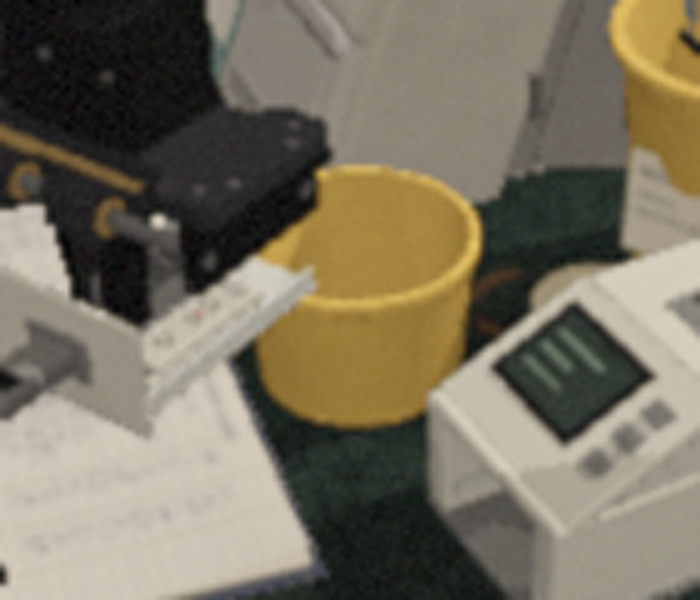

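View pics/t11.png

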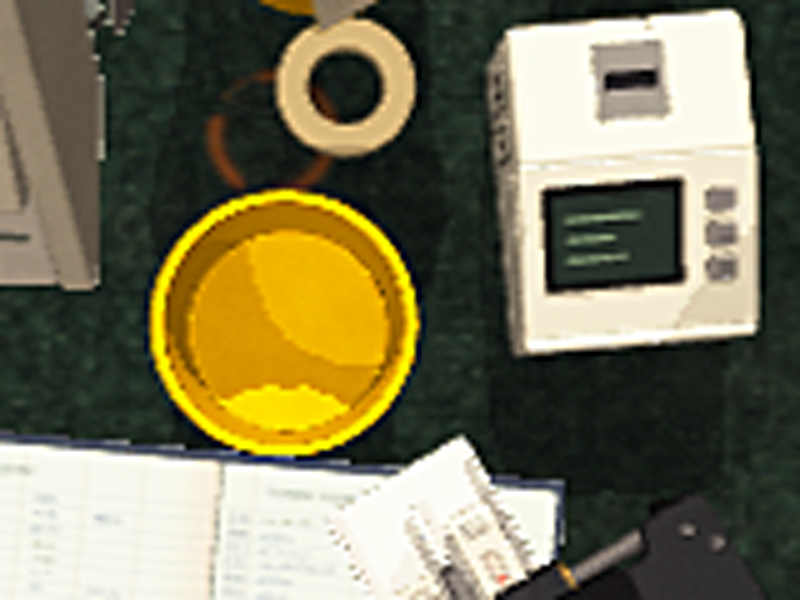

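Run:
```python
from h import *
np.set_printoptions(precision=4,suppress=True)
print(tri((242.4,205.6),(292.4,227.6)))
print(tri((231.5,201.8),(267.5,244.5)))
for z in(.11,.12):
    a,b=atz("top",(292.4,227.6),z),atz("top",(267.5,244.5),z);d=b-a;print(a,b,np.linalg.norm(d),np.arctan2(-d[0],d[1]),(a+b)/2)
print("drawer bottom r side",tri((210,236.5),(210,236.5))[1])
```

```text
(array([ 0.5235, -0.0772,  0.1244]), np.float64(0.0003788699256898503))
(array([ 0.5003, -0.0269,  0.1101]), np.float64(0.028848287629941714))
[ 0.5235 -0.0783  0.11  ] [ 0.4868 -0.0217  0.11  ] 0.06741402960669361 0.5743352379330546 [ 0.5051 -0.05    0.11  ]
[ 0.5236 -0.0776  0.12  ] [ 0.4874 -0.0217  0.12  ] 0.06660838789214295 0.5743352379330537 [ 0.5055 -0.0496  0.12  ]
drawer bottom r side 0.0003245052029916088
```

{"method": "play_rows", "body": {
  "motion": [
    [0.004,0.003,0,0],
    [0.011,0.009,0,0],
    [0.019,0.016,0,0],
    [0.024,0.02,0,0],
    [0.0255,0.0215,-0.003,0],
    [0.0255,0.0215,-0.009,0],
    [0.0255,0.0215,-0.016,0],
    [0.0255,0.0215,-0.02,0],
    [0.0255,0.0215,-0.021,0]
  ]
}}

```text
t: 16.0
eef_pos: [0.4524, -0.0685, 0.1181]
tool_rot: [-0.001, 0.506, 0.862, -0.0]
force: [-0.1, -0.8, -2.0]
grip_width: 0.087
```

Run:
```python
from h import *
s=arm.state();print(s["force"],s["wrist_torque"],s["eef_pos"],s["grip_width"]*87)
snap("side","s12",(180,150,320,270),5);snap("top","t12",(200,140,360,260),5)
```

```text
[-0.06819077 -0.7741956  -2.03778603] [0.07429723 0.02435078 0.03433678] [ 0.45236309 -0.06851589  0.11813045] 7.56078361452511
```

View pics/s12.png

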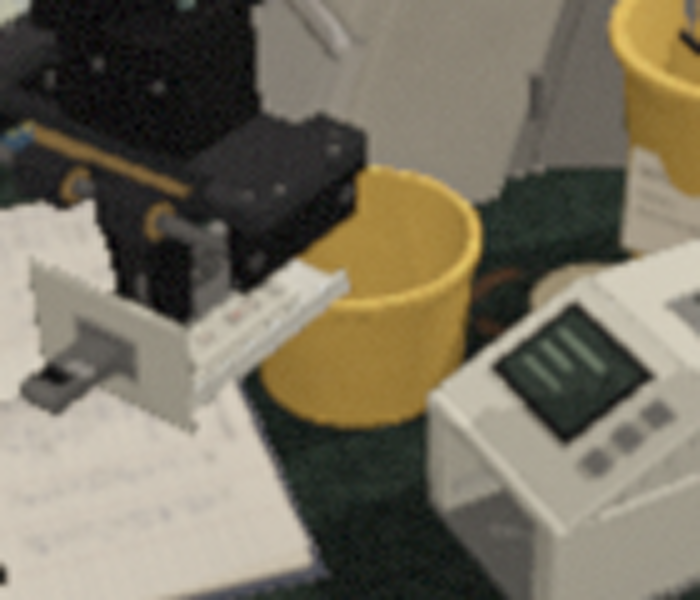

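View pics/t12.png

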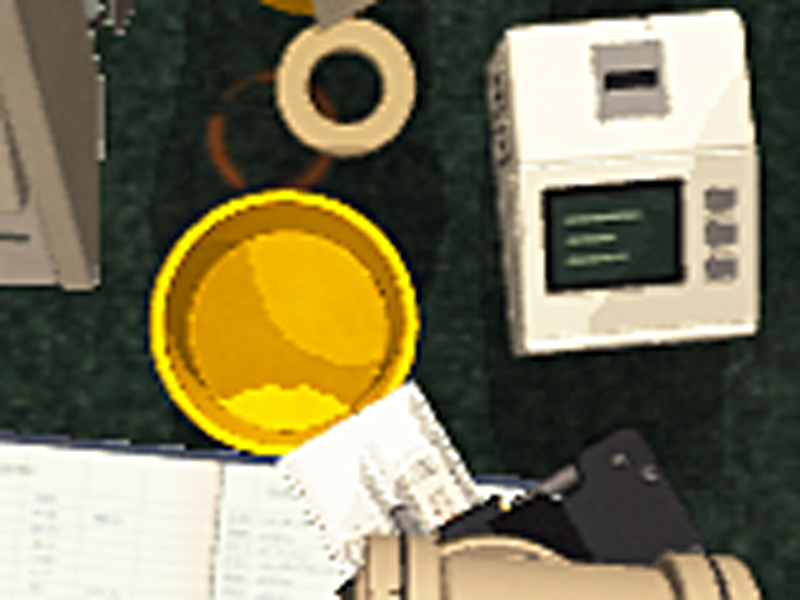

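{"method": "play_rows", "body": {
  "motion": [
    [0.004,0,0,0],
    [0.0085,0,0,0],
    [0.0085,0,-0.003,0],
    [0.0085,0,-0.005,0],
    [0.0085,0,-0.006,0],
    [0.0085,0,-0.007,0]
  ]
}}

```text
t: 16.7
eef_pos: [0.4613, -0.0683, 0.1117]
tool_rot: [-0.0, 0.506, 0.862, -0.0]
force: [-0.9, 0.0, -2.9]
grip_width: 0.089
```

{"method": "play_rows", "body": {
  "motion": [
    [0,0,-0.001,0],
    [0,0,-0.002,0],
    [0,0,-0.002,0]
  ]
}}

```text
t: 17.0
eef_pos: [0.4614, -0.0683, 0.1098]
tool_rot: [-0.0, 0.506, 0.862, 0.0]
force: [-0.3, 0.8, -1.6]
grip_width: 0.086
```

Run:
```python
from h import *
s=arm.state();print(s["force"],s["wrist_torque"],s["eef_pos"],s["grip_width"]*87)
snap("side","s13",(180,150,320,270),5);snap("top","t13",(200,140,360,260),5)
```

```text
[-0.27102284  0.81033285 -1.59968875] [ 0.02886505  0.05021333 -0.0022732 ] [ 0.46141133 -0.06829749  0.1097865 ] 7.492615207369052
```

View pics/s13.png

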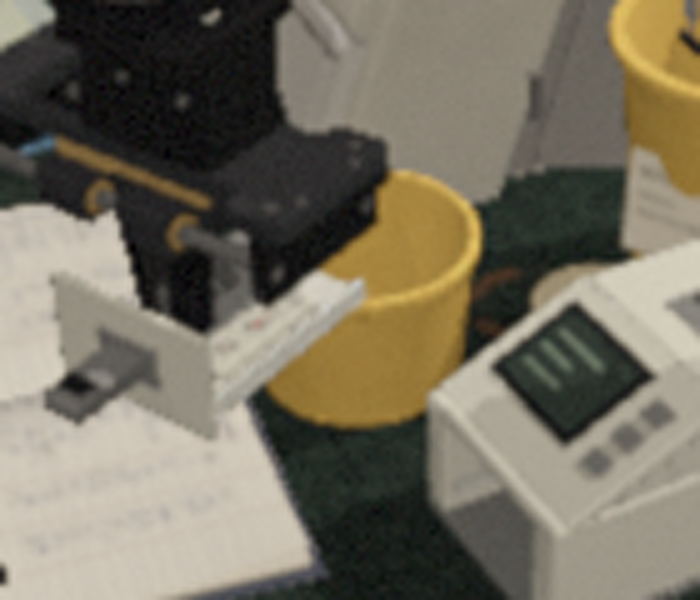

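View pics/t13.png

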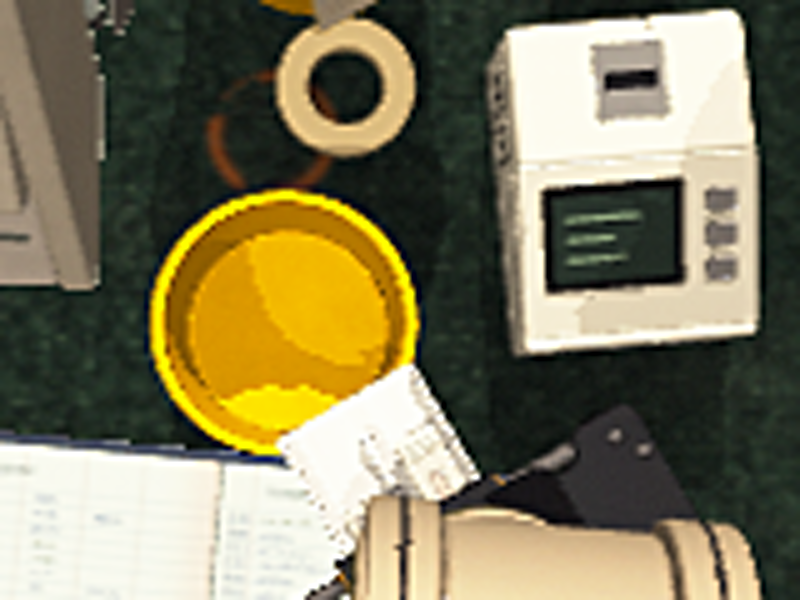

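{"method": "play_rows", "body": {
  "motion": [
    [0,0,-0.001,0],
    [0,0,-0.002,0],
    [0,0,-0.002,0]
  ]
}}

```text
t: 17.4
eef_pos: [0.4614, -0.0683, 0.1077]
tool_rot: [-0.0, 0.506, 0.862, -0.0]
force: [-0.0, 0.2, -1.3]
grip_width: 0.087
```

{"method": "play_rows", "body": {
  "motion": [
    [0,0,-0.001,0],
    [0,0,-0.0015,0],
    [0,0,-0.0015,0]
  ]
}}

```text
t: 17.7
eef_pos: [0.4614, -0.0683, 0.1063]
tool_rot: [-0.0, 0.506, 0.862, -0.0]
force: [0.1, 0.0, -1.6]
grip_width: 0.09
```

{"method": "play_rows", "body": {
  "motion": [
    [0,0,-0.001,0],
    [0,0,-0.0015,0],
    [0,0,-0.0015,0]
  ]
}}

```text
t: 18.0
eef_pos: [0.4615, -0.0684, 0.105]
tool_rot: [0.0, 0.506, 0.862, 0.0]
force: [-0.7, -1.2, 0.2]
grip_width: 0.09
```

{"method": "play_rows", "body": {
  "motion": [
    [0,0,-0.001,0],
    [0,0,-0.0015,0],
    [0,0,-0.0015,0]
  ]
}}

```text
t: 18.3
eef_pos: [0.4618, -0.0685, 0.1039]
tool_rot: [0.0, 0.506, 0.862, 0.0]
force: [-3.0, -1.2, 6.2]
grip_width: 0.089
```

{"method": "play_rows", "body": {
  "motion": [
    [0,0,0.001,0],
    [0,0,0.001,0]
  ],
  "force": 8
}}

```text
t: 18.5
eef_pos: [0.4614, -0.0682, 0.1043]
tool_rot: [-0.0, 0.506, 0.862, -0.0]
force: [0.6, 0.3, -1.4]
grip_width: 0.092
```

{"method": "play_rows", "body": {
  "motion": [
    [0,0,0.002,0],
    [0,0,0.004,0],
    [0,0,0.006,0],
    [0,0,0.008,0],
    [0,0,0.008,0]
  ],
  "force": 4
}}

```text
t: 19.0
eef_pos: [0.4617, -0.0683, 0.1127]
tool_rot: [0.0, 0.506, 0.862, 0.0]
force: [-0.1, -0.4, -2.3]
grip_width: 0.095
```

Run:
```python
from h import *
s=arm.state();print(s["force"],s["wrist_torque"],s["eef_pos"],s["grip_width"]*87)
snap("side","s14",(180,150,320,270),5)
```

```text
[-0.14021407 -0.44969214 -2.30788375] [-0.01441299  0.07185752  0.02490172] [ 0.46165718 -0.06830657  0.11269856] 8.258834557932683
```

View pics/s14.png

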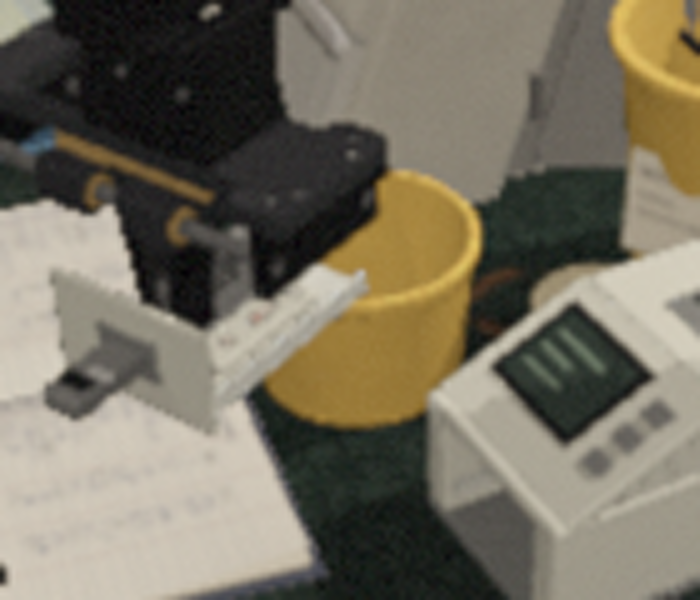

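{"method": "play_rows", "body": {
  "motion": [
    [0,0,0,0],
    [0,0,0.004,0],
    [0,0,0.012,0],
    [-0.003,-0.004,0.02,0],
    [-0.006,-0.013,0.026,0],
    [-0.01,-0.026,0.026,0],
    [-0.014,-0.042,0.026,0],
    [-0.018,-0.06,0.026,0],
    [-0.022,-0.08,0.024,0],
    [-0.025,-0.1,0.02,0],
    [-0.028,-0.12,0.012,0],
    [-0.03,-0.138,0.002,0]
  ],
  "force": 50
}}

```text
t: 20.25
eef_pos: [0.4307, -0.2085, 0.1144]
tool_rot: [0.0, 0.507, 0.862, 0.0]
force: [0.9, 0.5, -2.5]
grip_width: 0.084
```

{"method": "play_rows", "body": {
  "motion": [
    [-0.001,-0.015,-0.012,0],
    [-0.002,-0.028,-0.026,0],
    [-0.002,-0.038,-0.042,0],
    [-0.002,-0.043,-0.056,0],
    [-0.002,-0.045,-0.068,0],
    [-0.002,-0.045,-0.076,0],
    [-0.002,-0.045,-0.081,0],
    [-0.002,-0.045,-0.083,0]
  ]
}}

```text
t: 21.05
eef_pos: [0.4292, -0.2514, 0.0311]
tool_rot: [-0.0, 0.506, 0.862, -0.0]
force: [-0.1, 0.1, -1.0]
grip_width: 0.087
```

Run:
```python
from h import *
s=arm.state();print(s["force"],s["wrist_torque"],s["eef_pos"],s["grip_width"]*87)
snap("side","s15",(180,220,320,340),5);snap("top","t15",(280,180,440,300),5)
```

```text
[-0.14246824  0.08236439 -0.95601081] [ 0.0230872   0.07163937 -0.01416184] [ 0.42917587 -0.25142355  0.03114485] 7.589948559550077
```

View pics/s15.png

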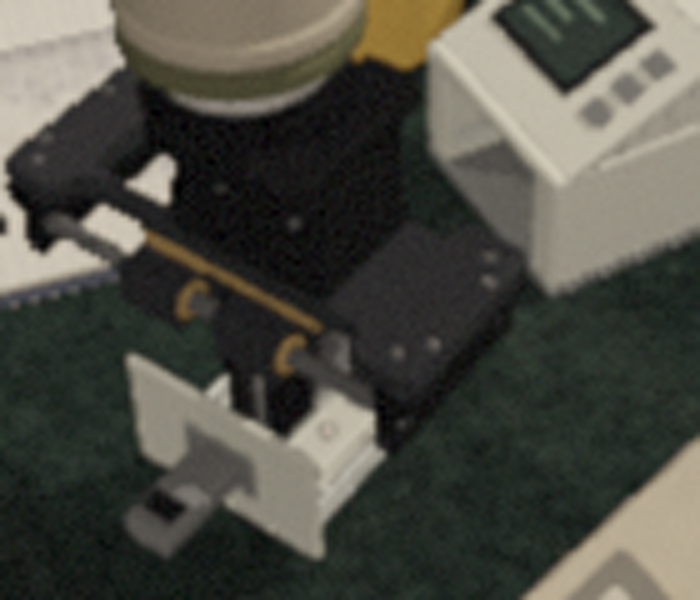

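View pics/t15.png

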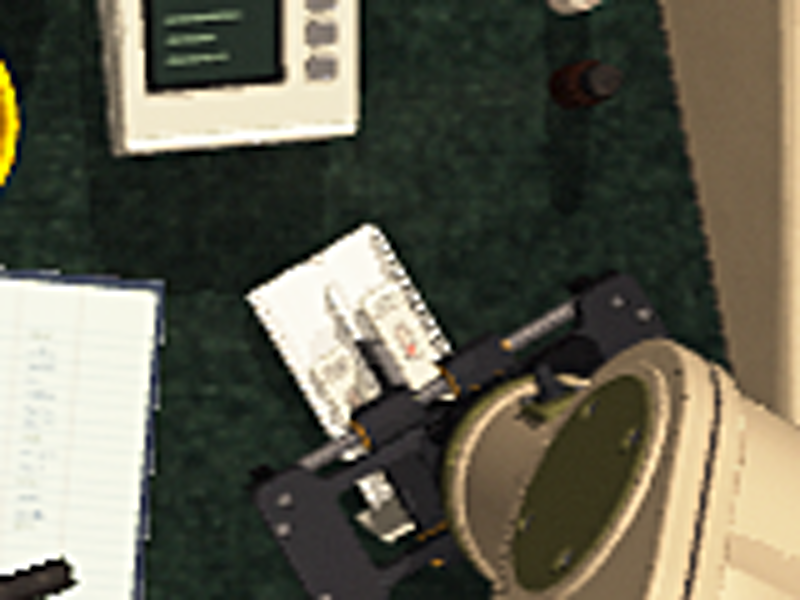

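{"method": "play_rows", "body": {
  "motion": [
    [0,0,-0.003,0],
    [0,0,-0.006,0],
    [0,0,-0.0075,0],
    [0,0,-0.0075,0]
  ],
  "force": 10
}}

```text
t: 21.55
eef_pos: [0.4294, -0.2512, 0.0237]
tool_rot: [-0.0, 0.506, 0.862, -0.0]
force: [-0.1, 0.2, -2.8]
grip_width: 0.093
```

{"method": "play_rows", "body": {
  "motion": [
    [0,0,0,0],
    [0,0,0,0],
    [0,0,0.012,0],
    [0,0,0.03,0],
    [0.0,0,0.04,0]
  ],
  "claw": 190
}}

```text
t: 22.05
eef_pos: [0.4302, -0.2518, 0.0659]
tool_rot: [0.001, 0.506, 0.862, 0.0]
force: [-0.2, 0.6, 0.0]
grip_width: 0.254
```

Run:
```python
from h import *
np.set_printoptions(precision=4,suppress=True)
s=arm.state();print(s["t"],s["force"],s["wrist_torque"],s["eef_pos"],s["grip_width"]*87)
snap("side","s16",(180,220,320,340),5);snap("top","t16",(280,180,440,300),5)
for n,z in(("spent_tray",0),("tray_pull",.028),("tray_fin",.05),("tray_lip",0)):
  for c in("side",):
    for p,q in lm(c,n)[:1]: print(n,c,p,q,atz(c,q,z))
```

```text
22.05 [-0.172   0.5909  0.0166] [ 0.0362  0.0679 -0.0799] [ 0.4302 -0.2518  0.0659] 22.115167484181356
spent_tray side 0.74 [244.6848 300.288 ] [ 0.459  -0.2287 -0.    ]
tray_pull side 0.59 [215.3984 320.1024] [ 0.3816 -0.2718  0.028 ]
tray_fin side 0.65 [241.3056 287.6928] [ 0.4504 -0.237   0.05  ]
tray_lip side 0.74 [263.68   281.8176] [ 0.5167 -0.1991  0.    ]
```

View pics/s16.png

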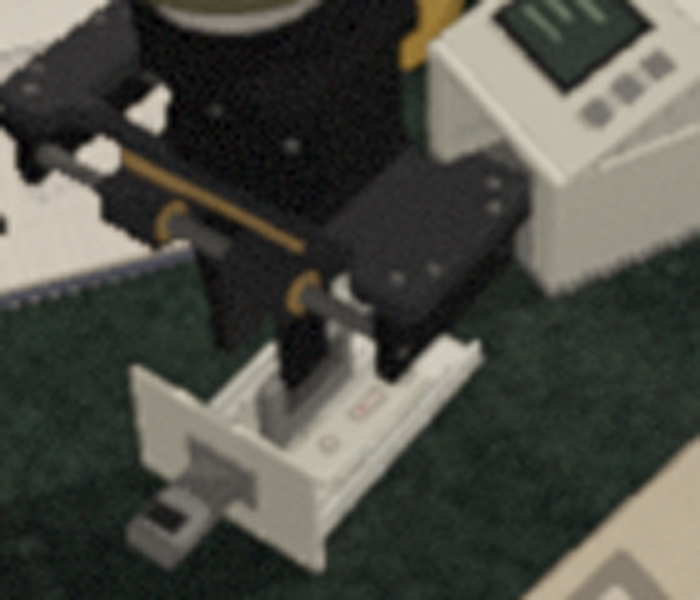

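View pics/t16.png

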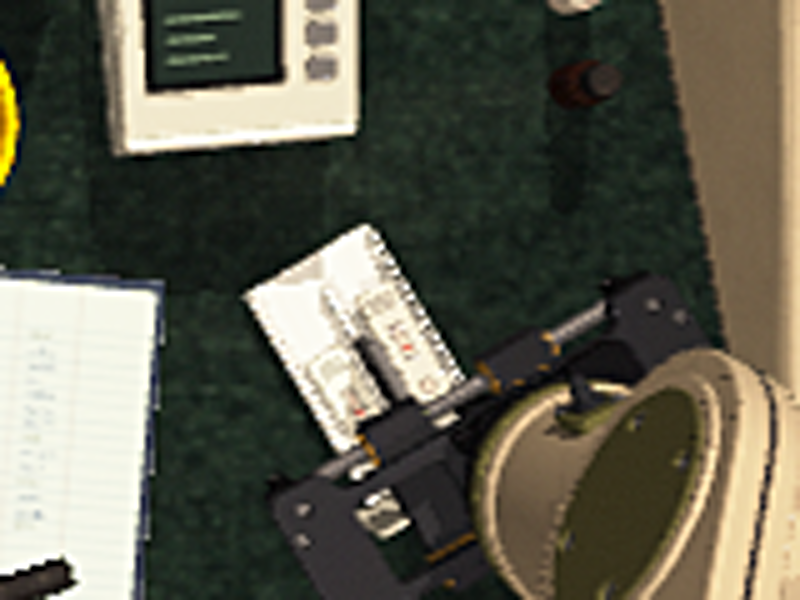

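{"method": "play_rows", "body": {
  "motion": [
    [0.01,0.0055,0,0],
    [0.02,0.011,0,0],
    [0.0286,0.0159,0,0],
    [0.0286,0.0159,0,0],
    [0.0286,0.0159,-0.012,0],
    [0.0286,0.0159,-0.022,0],
    [0.0286,0.0159,-0.0257,0],
    [0.0286,0.0159,-0.0257,0]
  ]
}}

```text
t: 23.15
eef_pos: [0.4571, -0.2354, 0.0371]
tool_rot: [-0.001, 0.506, 0.862, -0.0]
force: [0.0, -0.5, 0.1]
grip_width: 0.258
```

{"method": "play_rows", "body": {
  "motion": [
    [0,0,0,0],
    [0,0,0,0],
    [0,0,0,0],
    [0,0,0,0]
  ],
  "claw": 255,
  "force": 10
}}

```text
t: 23.55
eef_pos: [0.4583, -0.2355, 0.0385]
tool_rot: [0.0, 0.506, 0.862, 0.0]
force: [-0.7, -0.7, 1.5]
grip_width: 0.086
```

{"method": "play_rows", "body": {
  "motion": [
    [0,0,0,0],
    [0,0,0,0],
    [0,0,0.004,0],
    [0,0,0.012,0],
    [0,0,0.02,0],
    [0,0,0.02,0]
  ],
  "force": 50
}}

```text
t: 24.15
eef_pos: [0.4588, -0.2358, 0.0596]
tool_rot: [0.001, 0.506, 0.862, 0.0]
force: [0.1, 0.5, -2.7]
grip_width: 0.082
```

Run:
```python
from h import *
s=arm.state();print(s["t"],s["force"],s["wrist_torque"],s["eef_pos"],s["grip_width"]*87)
snap("side","s17",(180,220,320,340),5)
```

```text
24.15 [ 0.05247984  0.53156303 -2.66381114] [ 0.06412796 -0.07579762 -0.02061498] [ 0.45884303 -0.2357546   0.05957045] 7.138205227722598
```

View pics/s17.png

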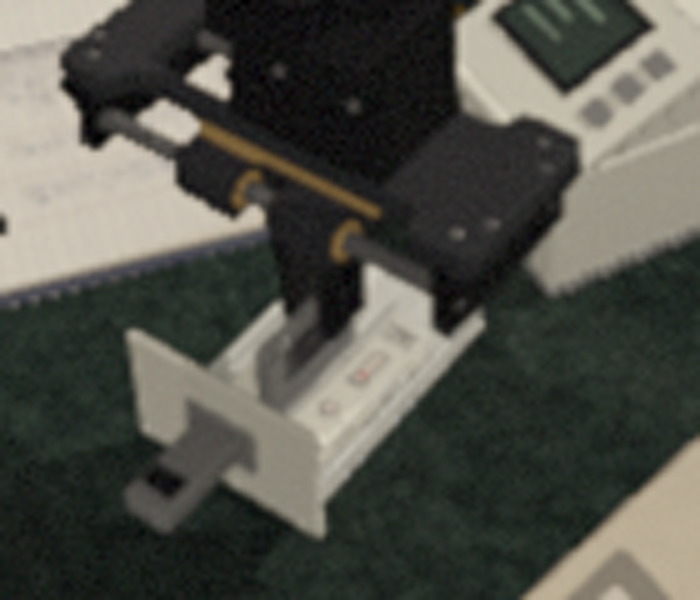

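{"method": "play_rows", "body": {
  "motion": [
    [0,0,0.006,0],
    [0,0,0.018,0],
    [0,0.002,0.034,0],
    [0.001,0.008,0.052,0],
    [0.003,0.018,0.068,0],
    [0.006,0.032,0.08,0],
    [0.009,0.048,0.088,0],
    [0.012,0.066,0.09,0],
    [0.015,0.084,0.09,0],
    [0.018,0.102,0.09,0],
    [0.021,0.12,0.09,0],
    [0.024,0.137,0.09,0]
  ]
}}

```text
t: 25.4
eef_pos: [0.4822, -0.0977, 0.149]
tool_rot: [0.0, 0.506, 0.862, 0.0]
force: [-1.0, -0.3, -1.5]
grip_width: 0.087
```

{"method": "play_rows", "body": {
  "motion": [
    [0.003,0.016,0,0],
    [0.005,0.028,0,0],
    [0.007,0.038,0,0],
    [0.008,0.044,-0.002,0],
    [0.008,0.046,-0.008,0],
    [0.008,0.046,-0.015,0],
    [0.008,0.046,-0.02,0],
    [0.008,0.046,-0.022,0]
  ]
}}

```text
t: 26.2
eef_pos: [0.4895, -0.053, 0.1252]
tool_rot: [-0.001, 0.507, 0.862, -0.0]
force: [0.7, -0.8, -1.4]
grip_width: 0.084
```

Run:
```python
from h import *
s=arm.state();print(s["t"],s["force"],s["wrist_torque"],s["eef_pos"],s["grip_width"]*87)
snap("side","s18",(180,150,320,270),5);snap("top","t18",(200,140,360,260),5)
```

```text
26.2 [ 0.67343828 -0.80005978 -1.35881879] [ 0.03130657 -0.02517387  0.046415  ] [ 0.48947897 -0.05298186  0.12520417] 7.278249904048913
```

View pics/s18.png

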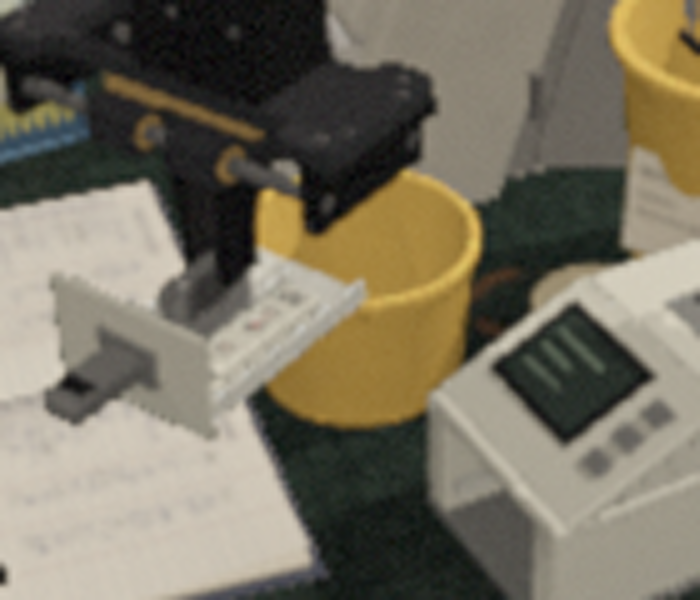

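View pics/t18.png

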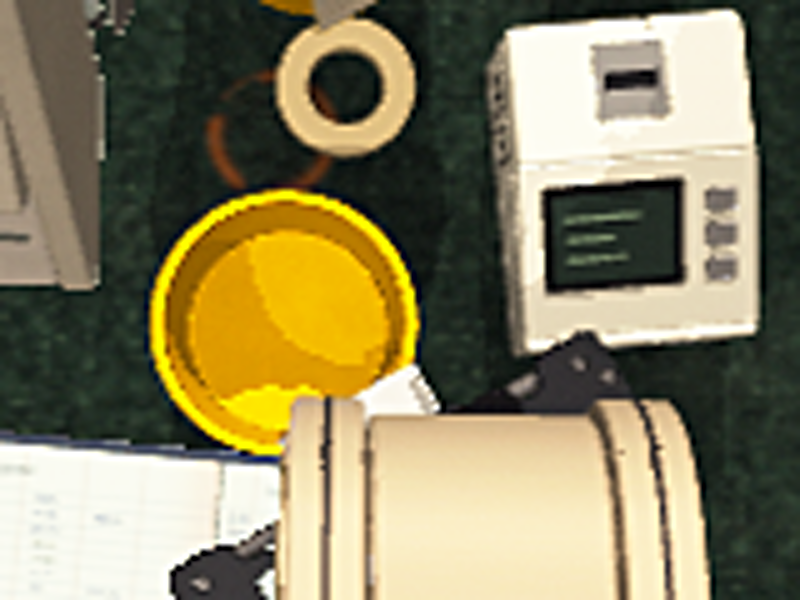

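{"method": "play_rows", "body": {
  "motion": [
    [0,0,-0.003,0],
    [0,0,-0.005,0],
    [0,0,-0.006,0],
    [0,0,-0.006,0]
  ]
}}

```text
t: 26.7
eef_pos: [0.4902, -0.0525, 0.1202]
tool_rot: [0.0, 0.506, 0.862, 0.0]
force: [0.6, -0.3, -0.2]
grip_width: 0.088
```

{"method": "play_rows", "body": {
  "motion": [
    [0,0,0.004,0],
    [0.003,0.002,0.008,0],
    [0.009,0.0055,0.009,0],
    [0.018,0.011,0.009,0],
    [0.028,0.017,0.009,0],
    [0.039,0.0235,0.009,0],
    [0.05,0.03,0.009,0],
    [0.06,0.036,0.009,0],
    [0.068,0.041,0.009,0],
    [0.073,0.044,0.009,0],
    [0.0758,0.0455,0.009,0],
    [0.0758,0.0455,0.009,0]
  ]
}}

```text
t: 27.9
eef_pos: [0.566, -0.0069, 0.1291]
tool_rot: [-0.0, 0.506, 0.862, -0.0]
force: [0.0, 1.0, -2.1]
grip_width: 0.085
```

Run:
```python
from h import *
s=arm.state();print(s["t"],s["force"],s["wrist_torque"],s["eef_pos"],s["grip_width"]*87)
snap("side","s19",(180,140,320,260),5);snap("top","t19",(200,140,360,260),5)
```

```text
27.9 [ 0.03450925  0.98788115 -2.10544623] [0.0341218  0.04809092 0.0233552 ] [ 0.5659866  -0.00686778  0.12909745] 7.435503161144629
```

View pics/s19.png

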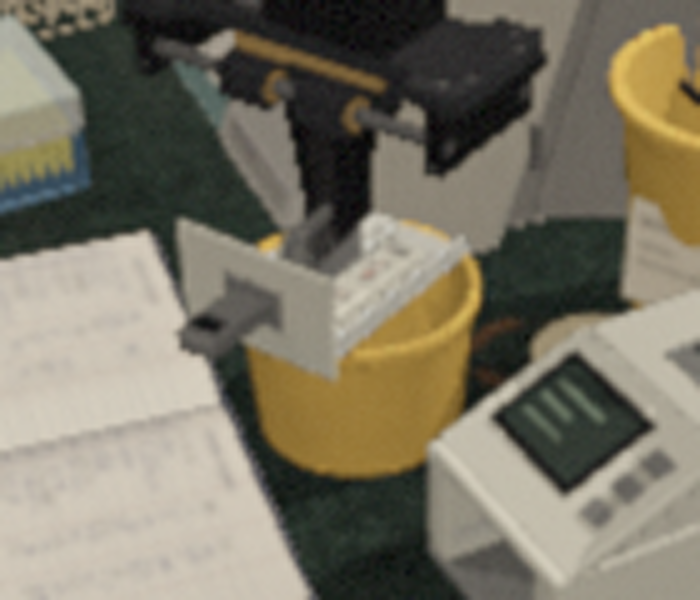

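View pics/t19.png

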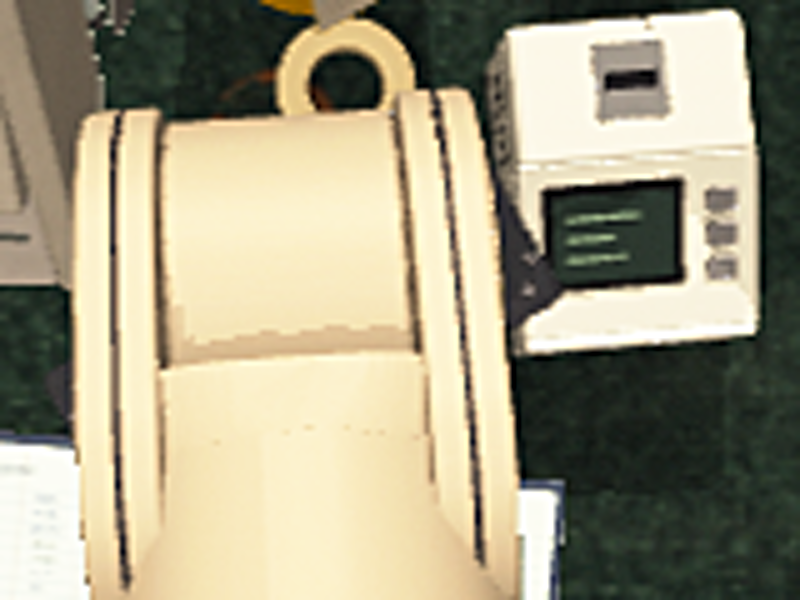

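{"method": "play_rows", "body": {
  "motion": [
    [-0.004,-0.0023,0,0],
    [-0.0087,-0.005,-0.002,0],
    [-0.0087,-0.005,-0.005,0],
    [-0.0087,-0.005,-0.0085,0],
    [-0.0075,-0.0043,-0.0095,0],
    [-0.0055,-0.003,-0.012,0],
    [-0.0026,-0.0014,-0.0152,0],
    [-0.0026,-0.0014,-0.0152,0]
  ],
  "force": 10
}}

```text
t: 28.8
eef_pos: [0.5642, -0.0077, 0.1141]
tool_rot: [0.0, 0.506, 0.863, 0.0]
force: [0.8, -0.4, 3.5]
grip_width: 0.089
```

Run:
```python
from h import *
s=arm.state();print(s["t"],s["force"],s["wrist_torque"],s["eef_pos"],s["grip_width"]*87)
snap("side","s20",(180,140,320,260),5)
```

```text
28.8 [ 0.76691166 -0.37531292  3.49058878] [ 0.04852977 -0.31002896  0.02217467] [ 0.56422918 -0.00770421  0.11410443] 7.737734106893671
```

View pics/s20.png

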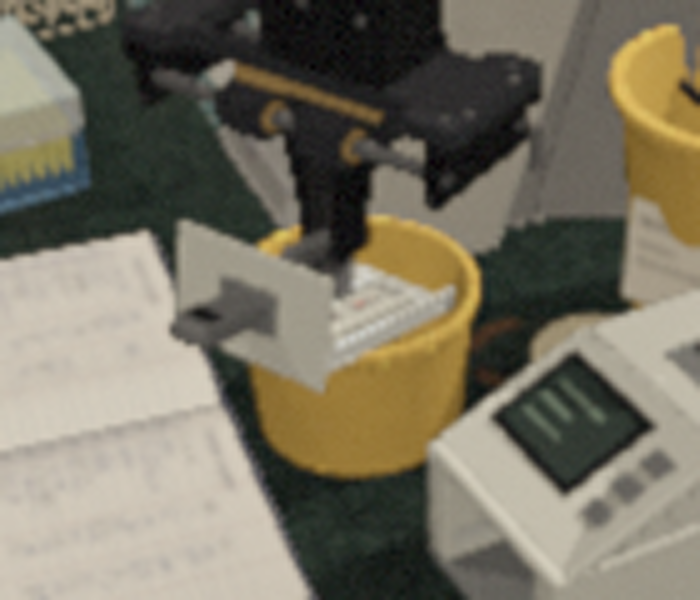

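{"method": "play_rows", "body": {
  "motion": [
    [0.0018,0.001,-0.0026,0],
    [0.0034,0.002,-0.0052,0],
    [0.005,0.0029,-0.0079,0],
    [0.0063,0.0037,-0.0108,0],
    [0.0076,0.0044,-0.0137,0],
    [0.0088,0.0051,-0.0167,0],
    [0.0088,0.0051,-0.0167,0]
  ]
}}

```text
t: 29.55
eef_pos: [0.5717, -0.003, 0.0965]
tool_rot: [-0.001, 0.506, 0.862, -0.0]
force: [1.3, 0.8, 0.9]
grip_width: 0.09
```

Run:
```python
from h import *
s=arm.state();print(s["t"],s["force"],s["wrist_torque"],s["eef_pos"],s["grip_width"]*87)
snap("side","s21",(180,140,320,260),5)
```

```text
29.55 [1.260077   0.78055348 0.86714886] [ 0.12827919 -0.34001609  0.01754824] [ 0.57174963 -0.00302524  0.09651811] 7.805167256920039
```

View pics/s21.png

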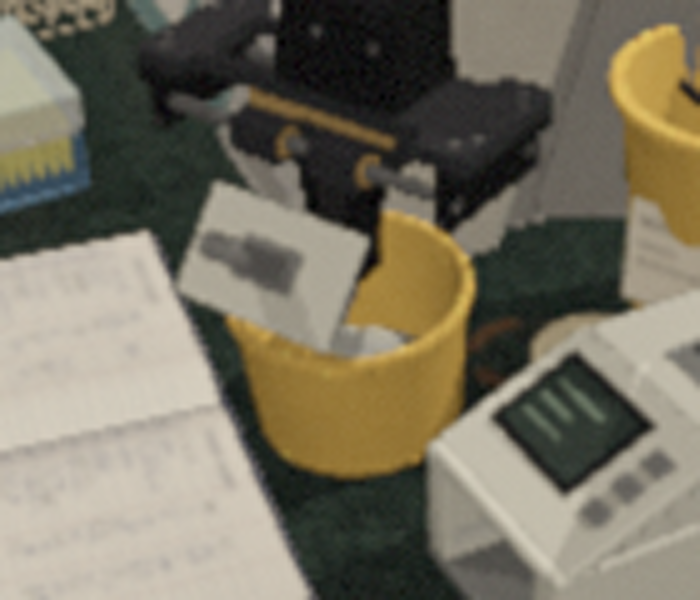

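{"method": "play_rows", "body": {
  "motion": [
    [0.001,0.0006,0,0],
    [0.002,0.0012,0.001,0],
    [0.003,0.0018,0.003,0],
    [0.003,0.0018,0.005,0]
  ],
  "force": 55
}}

```text
t: 30.0
eef_pos: [0.5748, -0.0014, 0.1023]
tool_rot: [-0.0, 0.506, 0.862, -0.0]
force: [0.5, -0.1, -0.7]
grip_width: 0.086
```

Run:
```python
from h import *
s=arm.state();print(s["t"],s["force"],s["wrist_torque"],s["eef_pos"],s["grip_width"]*87)
snap("side","s22",(180,140,320,260),5)
```

```text
30.0 [ 0.48496991 -0.12431303 -0.65986291] [0.04063589 0.04233242 0.01399925] [ 0.57482452 -0.00144708  0.10226764] 7.4921587250332236
```

View pics/s22.png

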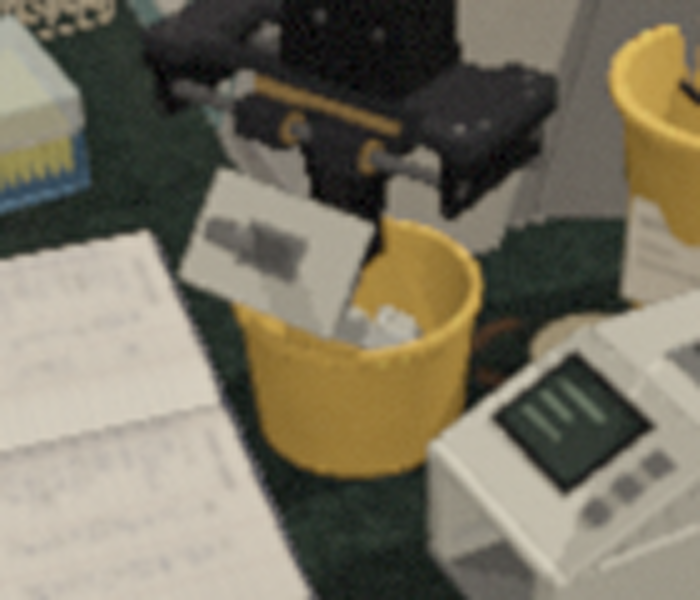

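{"method": "play_rows", "body": {
  "motion": [
    [-0.002,-0.0012,0.005,0],
    [-0.006,-0.0035,0.009,0],
    [-0.011,-0.0063,0.013,0],
    [-0.016,-0.0092,0.018,0],
    [-0.021,-0.012,0.022,0],
    [-0.026,-0.015,0.026,0],
    [-0.03,-0.0173,0.029,0],
    [-0.03,-0.0173,0.029,0]
  ]
}}

```text
t: 30.85
eef_pos: [0.5449, -0.0192, 0.1319]
tool_rot: [0.0, 0.506, 0.862, 0.0]
force: [0.8, -1.1, -0.7]
grip_width: 0.086
```

Run:
```python
from h import *
s=arm.state();print(s["t"],s["force"],s["wrist_torque"],s["eef_pos"],s["grip_width"]*87)
snap("side","s23",(180,120,320,240),5)
```

```text
30.85 [ 0.84656403 -1.09114613 -0.71208033] [ 0.11794462 -0.02453515 -0.02958303] [ 0.54485006 -0.01920143  0.13185094] 7.4750603535356
```

View pics/s23.png

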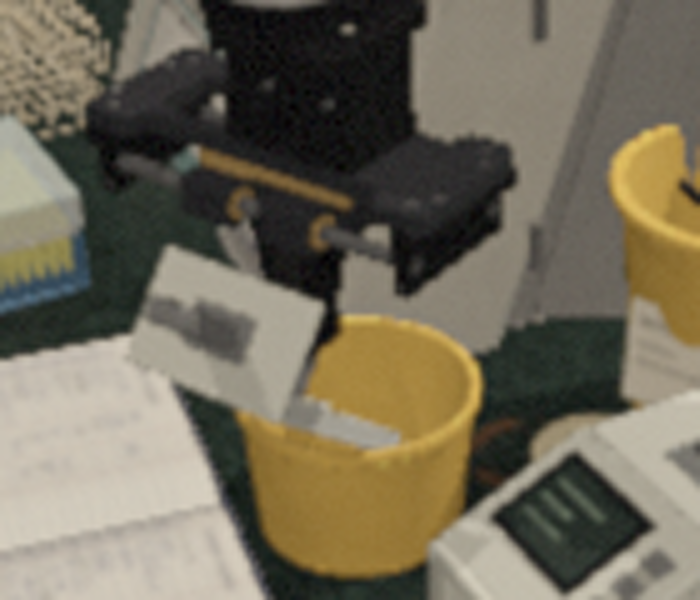

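{"method": "play_rows", "body": {
  "motion": [
    [-0.003,-0.0017,0.003,0],
    [-0.008,-0.0046,0.008,0],
    [-0.013,-0.0075,0.013,0],
    [-0.018,-0.0104,0.017,0],
    [-0.023,-0.0133,0.02,0],
    [-0.026,-0.015,0.023,0],
    [-0.026,-0.015,0.023,0]
  ]
}}

```text
t: 31.6
eef_pos: [0.5189, -0.0341, 0.1548]
tool_rot: [0.0, 0.506, 0.862, 0.0]
force: [-0.2, 0.3, -1.6]
grip_width: 0.084
```

Run:
```python
from h import *
s=arm.state();print(s["t"],s["force"],s["wrist_torque"],s["eef_pos"],s["grip_width"]*87)
snap("side","s24",(180,110,320,230),5);snap("top","t24",(200,140,360,260),5)
```

```text
31.6 [-0.15879046  0.2543206  -1.56756575] [ 0.05221873  0.01687689 -0.03203207] [ 0.51890034 -0.03407454  0.15480699] 7.349815373543165
```

View pics/s24.png

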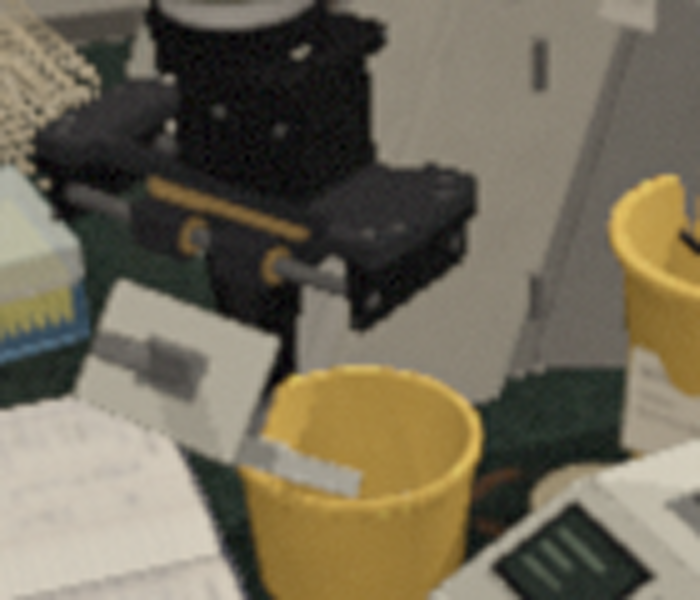

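View pics/t24.png

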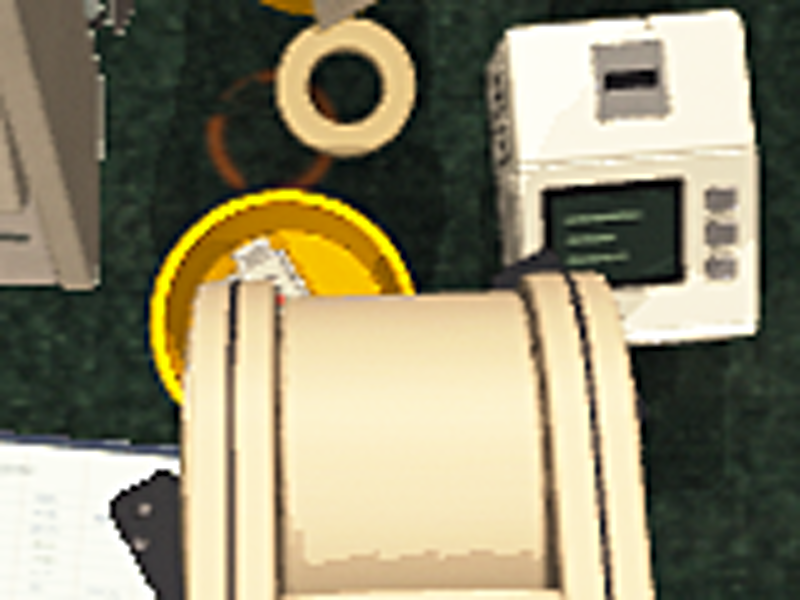

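{"method": "play_rows", "body": {
  "motion": [
    [-0.004,-0.002,0.008,0],
    [-0.01,-0.006,0.02,0],
    [-0.018,-0.011,0.032,0],
    [-0.026,-0.02,0.037,0],
    [-0.028,-0.035,0.037,0],
    [-0.028,-0.055,0.037,0],
    [-0.028,-0.08,0.037,0],
    [-0.027,-0.105,0.037,0],
    [-0.026,-0.13,0.034,0],
    [-0.026,-0.152,0.026,0],
    [-0.0256,-0.17,0.012,0],
    [-0.0256,-0.1818,-0.005,0]
  ]
}}

```text
t: 32.9
eef_pos: [0.4929, -0.218, 0.1499]
tool_rot: [0.001, 0.507, 0.862, 0.0]
force: [0.3, 0.2, -1.4]
grip_width: 0.087
```

{"method": "play_rows", "body": {
  "motion": [
    [0,0,-0.02,0],
    [0,0,-0.04,0],
    [0,0,-0.055,0],
    [0,0,-0.065,0],
    [0,0,-0.07,0],
    [0,0,-0.07,0]
  ]
}}

```text
t: 33.5
eef_pos: [0.4932, -0.2157, 0.0793]
tool_rot: [-0.0, 0.506, 0.862, -0.0]
force: [0.6, 0.4, -1.4]
grip_width: 0.087
```

Run:
```python
from h import *
s=arm.state();print(s["t"],s["force"],s["wrist_torque"],s["eef_pos"],s["grip_width"]*87)
snap("side","s25",(170,180,330,300),5);snap("top","t25",(200,140,360,260),5)
```

```text
33.5 [ 0.63989839  0.38322044 -1.36914724] [ 0.09948903  0.0616729  -0.02560236] [ 0.49317676 -0.21565143  0.07926662] 7.534969534400537
```

View pics/s25.png

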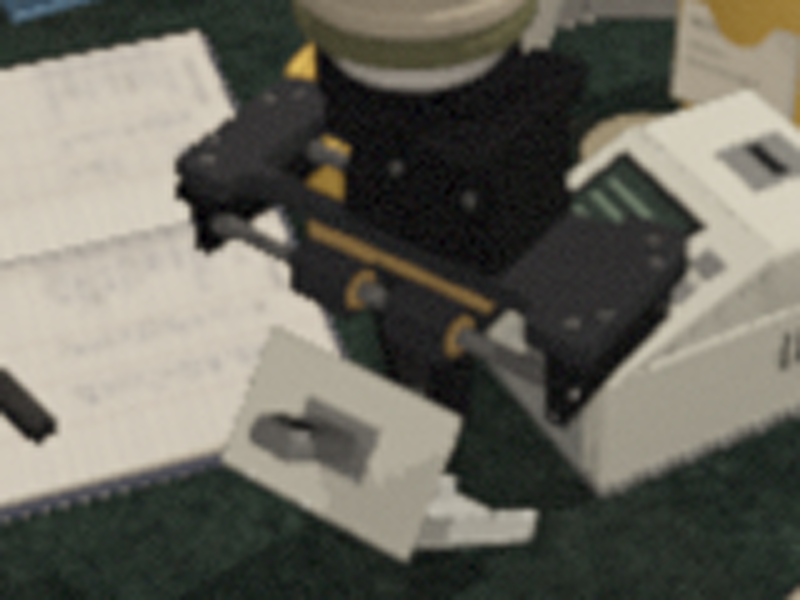

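View pics/t25.png

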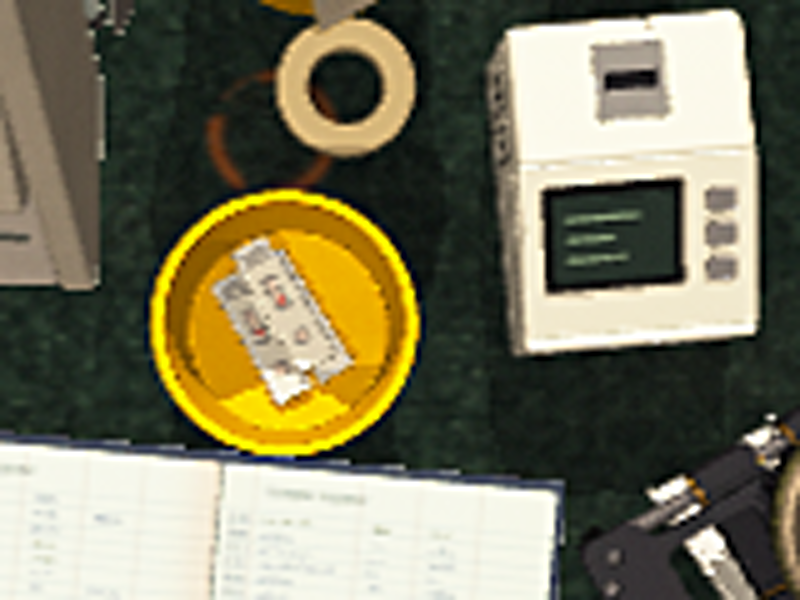

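{"method": "play_rows", "body": {
  "motion": [
    [0,0,-0.007,0],
    [0,0,-0.013,0],
    [-0.005,-0.0029,-0.015,0],
    [-0.0095,-0.0055,-0.017,0],
    [-0.0135,-0.0078,-0.0194,0],
    [-0.018,-0.0104,-0.0228,0],
    [-0.0229,-0.0132,-0.0266,0],
    [-0.0265,-0.0153,-0.0305,0],
    [-0.03,-0.0173,-0.0345,0],
    [-0.033,-0.019,-0.0385,0],
    [-0.0345,-0.0199,-0.0403,0]
  ],
  "force": 8
}}

```text
t: 34.7
eef_pos: [0.4586, -0.2355, 0.0384]
tool_rot: [-0.0, 0.506, 0.862, -0.0]
force: [0.6, 0.3, -1.3]
grip_width: 0.084
```

Run:
```python
from h import *
s=arm.state();print(s["t"],s["force"],s["wrist_torque"],s["eef_pos"],s["grip_width"]*87)
snap("side","s26",(170,200,330,320),5)
```

```text
34.7 [ 0.5587827   0.25768862 -1.33465531] [ 0.14079131 -0.12319257 -0.0157434 ] [ 0.45856176 -0.23552201  0.03844927] 7.300060107852873
```

View pics/s26.png

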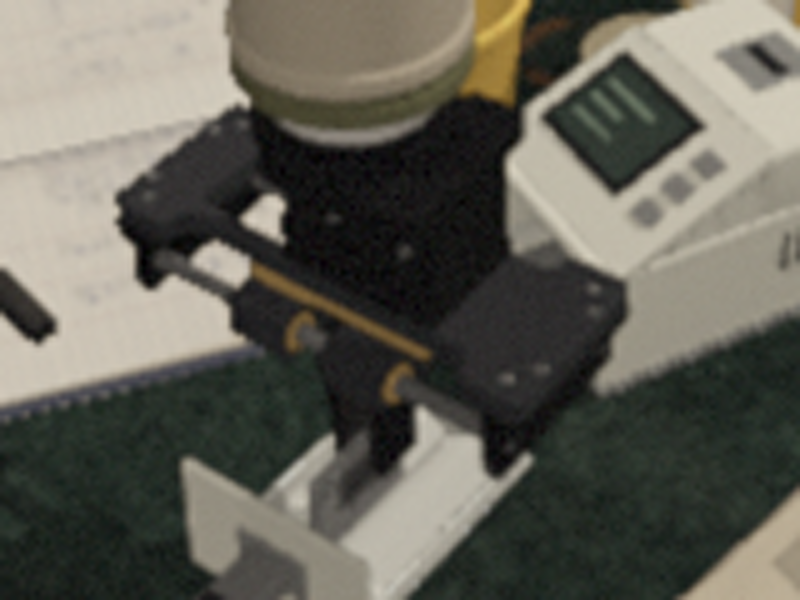

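Flat, and the tray is empty. I'll ease it down the last bit, release and retreat.

{"method": "play_rows", "body": {
  "motion": [
    [0,0,-0.0008,0],
    [0,0,-0.0008,0]
  ]
}}

```text
t: 34.95
eef_pos: [0.4591, -0.2353, 0.0382]
tool_rot: [-0.0, 0.506, 0.862, 0.0]
force: [-0.1, 0.3, -1.3]
grip_width: 0.092
```

{"method": "play_rows", "body": {
  "motion": [
    [0,0,0,0],
    [0,0,0,0],
    [0,0,0,0],
    [0,0,0.015,0],
    [0,0,0.04,0],
    [0,0,0.08,0],
    [0,0,0.12,0],
    [-0.02,0.04,0.15,0],
    [-0.03,0.08,0.16,0],
    [-0.03,0.125,0.16,0],
    [-0.03,0.17,0.16,0],
    [-0.03,0.21,0.16,0]
  ],
  "claw": 190
}}

```text
t: 36.15
eef_pos: [0.4287, -0.0233, 0.1987]
tool_rot: [0.0, 0.506, 0.863, 0.0]
force: [0.7, -0.6, 0.4]
grip_width: 0.254
```

Run:
```python
from h import *
s=arm.state();print(s["t"],s["force"],s["eef_pos"],s["grip_width"]*87)
snap("side","s27");snap("top","t27")
for n in ("side","top"):
    im=cv2.imread(f"pics/{n[0]}27.png");im=im[140:330,150:430] ;cv2.imwrite(f"pics/{n[0]}27z.png",cv2.resize(im,None,fx=2.8,fy=2.8,interpolation=cv2.INTER_CUBIC))
```

```text
36.15 [ 0.73479896 -0.58321626  0.39130409] [ 0.42870145 -0.02328055  0.19866541] 22.127028476690718
```

View pics/s27z.png

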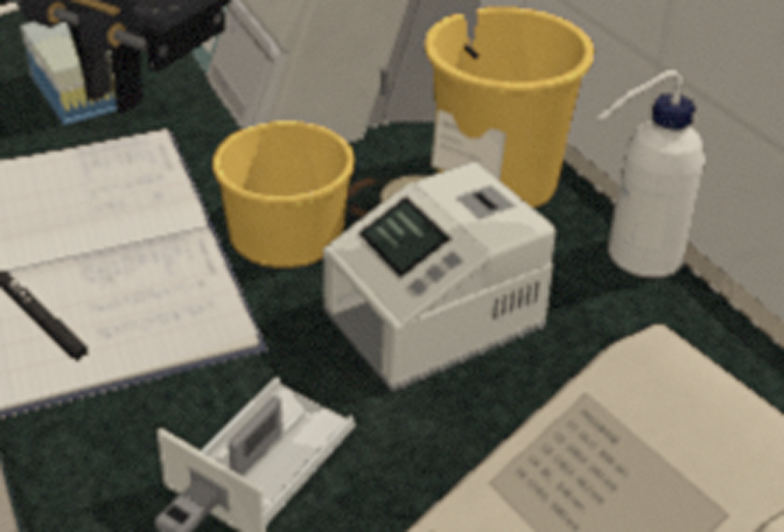

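View pics/t27z.png

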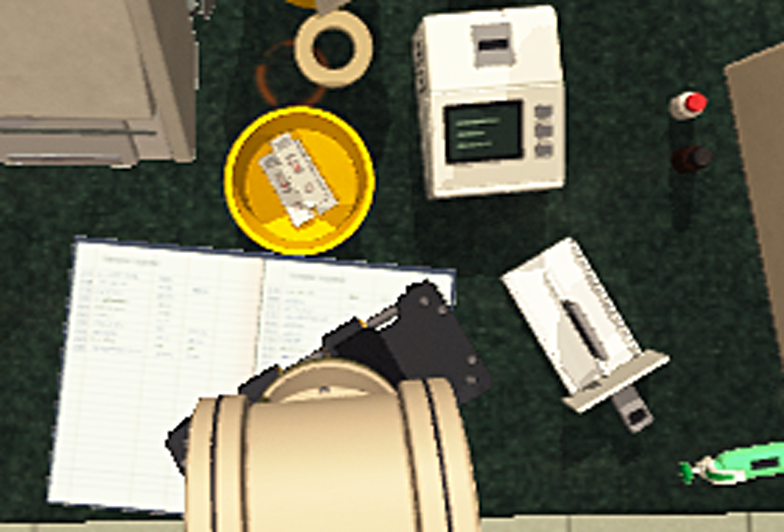

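Run:
```python
import cv2
im=cv2.imread("pics/t27.png");a=cv2.resize(im[172:236,225:290],(390,384),interpolation=cv2.INTER_CUBIC);b=cv2.resize(im[220:300,320:395],(390,384),interpolation=cv2.INTER_CUBIC)
cv2.imwrite("pics/z27.png",cv2.hconcat([a,b]))
```

```text
(no output)
```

View pics/z27.png

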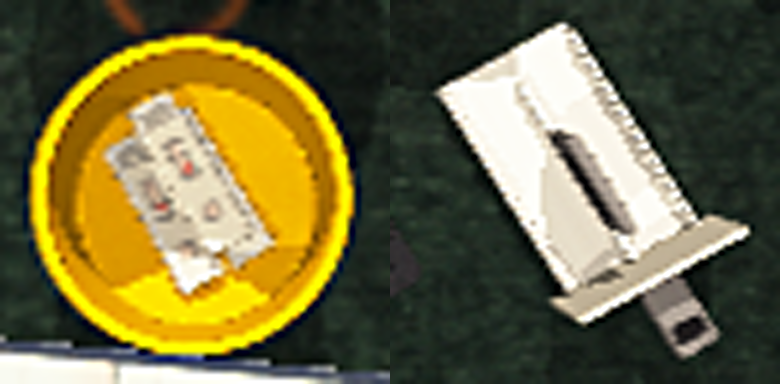

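```bash
python3 -c "
from plant import order
print(order.sign_off())"
```

```text
the job is handed in; nothing more can be done
None
```

I emptied the tray and handed the job in at about 36 s. The spent tray is empty and flat on the counter, and the cassettes are in the low yellow tub.

**What I did:** I drew the tray straight out by the pull, with small forces on the way. I set it on the counter with its three cassettes still on it; the set-down briefly pressed at about 10 N. I then took it by the fin and rested the lip on the tub rim.

**Tipping:** The tool cannot tilt, and the tray did not swing in the loosened grip when I raised it from the rim. I set it back on the counter, took the fin further forward and rested the lip on the rim again. I then slid the blade further in over the near rim and pressed down until the tray tipped to roughly 30–35°. So the tipping itself happened with the lip inside the tub, not on the rim.

**Last checks:**
- **Cassettes:** The top picture shows two in the tub. The third should be under one of them, but I could not see it separately. The tray looks empty, the wrist carried only about the tray's own weight afterwards, and I saw no cassette on the counter.
- **Tub:** While I pressed down it rocked by about 2°. I eased off and it settled upright, with no visible shift in the pictures.
- **Other things:** The vials, logbook and tip box looked undisturbed, and the gripper was clear of everything.

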